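Stand valve plungers in the V guides under the dial stand

ROBOT

A 6-joint arm with a two-finger parallel gripper is mounted at the origin on the work surface. World frame = base frame: x ahead of the robot, y to its left, z up, the work surface at z = 0. Lengths are in mm, angles in rad, forces in N, time in s.
With the tool pointing down it reaches from about 400 to 825 mm from the base axis. Payload 7 kg.
Tool frame: the origin (TCP) lies at the very end of the fingers, on their centre line; the grasp point (between the pads) lies 19 mm behind it; z points along the fingers, y is the direction in which the jaws open and shut (so a half turn about z gives the same grasp; the last joint's range is limited). The gripper opens to 88 mm and grips with 3 to 60 N. Pads are 19 mm wide; open, the fingers measure 130 mm over their backs; the gripper's body (78 mm by 193 mm) begins 47 mm behind the grasp point.
Start: joints at [-1.041, 0.359, 0.012, 0, -1.224, -0.288], TCP at [161.603, -655.347, 226.561] pointing down, gripper open.
Joint ranges: [-3.07, 3.07], [-1.43, 2.12], [-1.02, 1.25], [-3.03, 1.67], [-3.05, -0], [-3.03, 3.03]. Speed limits (rad/s): [2.39, 2.39, 3.01, 3.14, 3.14, 3.14].

INTERFACE

Orientations are given as a unit quaternion [x, y, z, w].
In Python, from plant import bot gives the robot as it stands. Calls block until the motion is done:
- bot.move_ptp(position, orientation): joint-space move of the TCP to a pose.
- bot.line_to(position, velocity=150, ori=None): straight line of the TCP; ori=None keeps the orientation; velocity is the mean speed in mm/s.
- bot.move_joints(angles): joint-space move.
- bot.move_gripper(opening, force=None): finger opening in mm; force is the grip in N (None keeps the last); returns when the fingers have stopped.
- bot.pause(seconds).
- bot.solve_ik(position, orientation): joint angles nearest the present ones, or None.
- bot.read_state(): the state.
- bot.camera(name): name is "scene" or "top" or "wrist"; returns the picture (384x512x3 uint8, red, green, blue); there is no depth.
- bot.get_calibration(name): a dict with "fx", "fy", "cx", "cy" (pixels), "view" (4x4, takes a point from world to camera coordinates); the wrist camera has in their place "T_tool_cam" (4x4, takes a point from camera to tool coordinates, whose origin is the TCP and whose axes are the flange's). Camera axes: x right, y up, looking along -z (the intrinsics and any distortion apply to the point x, -y, -z); pixel columns grow to the right and rows downward; lengths in mm; the calibration is good to about 2 mm. A picture is of the moment at which its call begins: read the wrist's pose just before it. get_calibration takes no time and is no camera call.
A pose or a line that the arm cannot do raises bot.Unreachable and nothing moves.
- bot.close_job(): hands the job in, once; it reports no verdict.
The state is a dict: "t": time; "joint_pos": joint angles; "qvel": joint speeds; "tau": joint torques, N m; "tcp_pos": TCP position; "eef_rot": TCP orientation; "contact_force": force on the tool from outside, world axes, zero at the start; "moment": the same for the moment, N m; "width": finger opening in mm.
Only numpy, scipy, OpenCV 4.12 (cv2) and the standard library are available. Lean on these libraries where they do the work, as an engineer would, in place of code of your own. Each camera call takes 0.05 s, during which the arm holds its last target.

TASK

Make the bronze valve plungers on the bench (two or three) ready for gauging. First lay every one of them in the angled rest, one to a channel with its round nose down against the stop, and let go of them all; then take each one by its upper end at the new angle, stand it upright on its nose on the granite block and push it into one of the green V guides, one plunger to a guide, until it is fully home against both sides. Leave them standing there free, and do not disturb the other things on the bench.

Things in the scene. Friction and masses are not known exactly. Their poses are not given: they have to be found in the camera images.
- plunger1: bronze valve plunger, one of two or three alike (a missing one always reads None): bar 150 mm long, 0.45 kg, 36 mm square, but its first 30 mm, the nose, is a plain round of 36 mm diameter with a flat end. Origin: centre of the nose end; x runs along the axis, nose to tail; y, z square to the flats. Starts lying on the bench, axis 18 mm up, nose roughly to the robot's right (-y)
- plunger1_tail (a point): centre of that plunger's square tail end, 150 mm along x from its origin
- plunger2: bronze valve plunger, one of two or three alike (a missing one always reads None): bar 150 mm long, 0.45 kg, 36 mm square, but its first 30 mm, the nose, is a plain round of 36 mm diameter with a flat end. Origin: centre of the nose end; x runs along the axis, nose to tail; y, z square to the flats. Starts lying on the bench, axis 18 mm up, nose roughly to the robot's right (-y)
- plunger2_tail (a point): centre of that plunger's square tail end, 150 mm along x from its origin
- plunger3: bronze valve plunger, one of two or three alike (a missing one always reads None): bar 150 mm long, 0.45 kg, 36 mm square, but its first 30 mm, the nose, is a plain round of 36 mm diameter with a flat end. Origin: centre of the nose end; x runs along the axis, nose to tail; y, z square to the flats. Starts lying on the bench, axis 18 mm up, nose roughly to the robot's right (-y)
- plunger3_tail (a point): centre of that plunger's square tail end, 150 mm along x from its origin
- rest: fixed aluminium rack with three open-topped channels side by side, 80 mm apart, each with a flat floor 85 mm long, black flared cheeks and a stop plate at its foot. Origin under the middle of its 130 x 250 mm base, z up, channel feet 80 mm up, x level, the way the channels climb (at 45 degrees, towards the robot's left). The upper 65 mm of a resting plunger stick out, free on all sides
- lane1 (a point): centre of the nose end of a plunger resting in this channel, nose down against the stop plate (which stands 28 mm above the channel floor); plunger axis 18 mm off the floor. The cheeks reach from 22 to 66 mm up the channel, 38 mm apart at the floor, wider above, 24 mm high; frame as rest
- lane1_tail (a point): where the centre of the tail end of that resting plunger is: 150 mm up the 45 degree slope from the other point
- lane2 (a point): centre of the nose end of a plunger resting in this channel, nose down against the stop plate (which stands 28 mm above the channel floor); plunger axis 18 mm off the floor. The cheeks reach from 22 to 66 mm up the channel, 38 mm apart at the floor, wider above, 24 mm high; frame as rest
- lane2_tail (a point): where the centre of the tail end of that resting plunger is: 150 mm up the 45 degree slope from the other point
- lane3 (a point): centre of the nose end of a plunger resting in this channel, nose down against the stop plate (which stands 28 mm above the channel floor); plunger axis 18 mm off the floor. The cheeks reach from 22 to 66 mm up the channel, 38 mm apart at the floor, wider above, 24 mm high; frame as rest
- lane3_tail (a point): where the centre of the tail end of that resting plunger is: 150 mm up the 45 degree slope from the other point
- granite: black granite block 210 x 290 x 50 mm, fixed; origin under it below nest2, z up, x to the robot's left (the way to push). On top a green fence 22 mm high zigzags into three V guides side by side, 80 mm apart, each 80 mm wide at its mouth (-x) and closing at 90 degrees to +x. The block reaches 110 mm to -x. A dial stand, arm and lever up, is behind the fence at the -y rear corner
- nest1 (a point): point on the granite top under the axis of a plunger standing fully home in this V guide (round nose against both green faces); the V's inner corner lies 25 mm farther in +x, its mouth 15 mm back in -x; frame as granite
- nest2 (a point): point on the granite top under the axis of a plunger standing fully home in this V guide (round nose against both green faces); the V's inner corner lies 25 mm farther in +x, its mouth 15 mm back in -x; frame as granite
- nest3 (a point): point on the granite top under the axis of a plunger standing fully home in this V guide (round nose against both green faces); the V's inner corner lies 25 mm farther in +x, its mouth 15 mm back in -x; frame as granite
- feeler_holder: bystander: chrome feeler gauge holder, flat bar 100 x 22 x 16 mm; origin under its middle
- seat_ring: bystander: bronze valve seat ring lying flat, 68 mm outside, 44 mm inside, 18 mm high; origin under its centre
- suction_cup: bystander: black rubber suction cup standing on its wide lip, 68 mm wide, 58 mm high; origin under its centre
- compound_jar: bystander: closed jar of lapping compound, 64 mm wide, 70 mm high; origin under its centre
- lap_block: bystander: dark steel hand lap, 90 x 60 x 30 mm; origin under its centre
Mind the look-alikes: they are no part of the job. What is shaped like the plunger2 but black or red is not meant. Leave any blue look-alike of the plunger1 alone.

How it is judged (in metres and radians):
On the way:
1. every plunger present rests in the angled rest, each in a channel, nose down at the stop (nose within 15 mm and tail within 20 mm of the resting points), all released at the same time (((distance between plunger1 and lane1 below 0.015 m and distance between plunger1_tail and lane1_tail below 0.02 m) or (distance between plunger1 and lane2 below 0.015 m and distance between plunger1_tail and lane2_tail below 0.02 m) or (distance between plunger1 and lane3 below 0.015 m and distance between plunger1_tail and lane3_tail below 0.02 m)) and contact force between the fingers and plunger1 below 0.3 N and linear speed of each of plunger1, plunger2, plunger3 below 0.02 m/s and ((distance between plunger2 and lane1 below 0.015 m and distance between plunger2_tail and lane1_tail below 0.02 m) or (distance between plunger2 and lane2 below 0.015 m and distance between plunger2_tail and lane2_tail below 0.02 m) or (distance between plunger2 and lane3 below 0.015 m and distance between plunger2_tail and lane3_tail below 0.02 m)) and contact force between the fingers and plunger2 below 0.3 N and ((distance between plunger3 and lane1 below 0.015 m and distance between plunger3_tail and lane1_tail below 0.02 m) or (distance between plunger3 and lane2 below 0.015 m and distance between plunger3_tail and lane2_tail below 0.02 m) or (distance between plunger3 and lane3 below 0.015 m and distance between plunger3_tail and lane3_tail below 0.02 m)) and contact force between the fingers and plunger3 below 0.3 N), for 0.3 s.
At the end, for the whole second after the job is handed in: every plunger present stands upright on its nose on the granite (tilt under 0.05 rad), its axis within 4 mm of the home point of one of the V guides, one to a guide, at rest and released (((horizontal distance between plunger1 and nest1 below 0.004 m and distance between plunger1 and nest1 below 0.006 m) or (horizontal distance between plunger1 and nest2 below 0.004 m and distance between plunger1 and nest2 below 0.006 m) or (horizontal distance between plunger1 and nest3 below 0.004 m and distance between plunger1 and nest3 below 0.006 m)) and angle between each of plunger1, plunger2, plunger3's own x axis and vertical below 0.05 rad and height (world z) of each of plunger1_tail, plunger2_tail, plunger3_tail above 0.19 m and contact force between the fingers and plunger1 below 0.3 N and linear speed of each of plunger1, plunger2, plunger3 below 0.02 m/s and ((horizontal distance between plunger2 and nest1 below 0.004 m and distance between plunger2 and nest1 below 0.006 m) or (horizontal distance between plunger2 and nest2 below 0.004 m and distance between plunger2 and nest2 below 0.006 m) or (horizontal distance between plunger2 and nest3 below 0.004 m and distance between plunger2 and nest3 below 0.006 m)) and contact force between the fingers and plunger2 below 0.3 N and ((horizontal distance between plunger3 and nest1 below 0.004 m and distance between plunger3 and nest1 below 0.006 m) or (horizontal distance between plunger3 and nest2 below 0.004 m and distance between plunger3 and nest2 below 0.006 m) or (horizontal distance between plunger3 and nest3 below 0.004 m and distance between plunger3 and nest3 below 0.006 m)) and contact force between the fingers and plunger3 below 0.3 N); the robot touches nothing.
It fails at once if one of the bystanders is pushed more than 50 mm away (distance of any of feeler_holder, seat_ring, suction_cup, compound_jar, lap_block from where it was at the start of the episode above 0.05 m).
Of plunger1, plunger2, plunger3 only 2 to 3 are there at a start; the rules pass over those that are not, and their reading is None.
At some moment in a run one of plunger1, plunger2, plunger3 may be knocked a few centimetres aside while the robot is not near it.
It also fails if it takes over 210 s, if anything falls off the work surface, if the arm or the gripper's body presses on something with over 40 N, if the wrist force passes 120 N, or if a joint passes its speed limit or range.

## Working session

There is one attempt and no reset: what is moved stays moved. The work goes in short steps, each a Python script; the robot and the scene stay as the last script left them, time stands still between calls to the robot, and variables do not carry over. Pictures are saved under pics/ and viewed, and the job is handed in when it is done.

```bash
ls; mkdir -p pics
python3 - <<'E'
from plant import bot
import cv2
print(bot.read_state())
for n in ["scene","top","wrist"]:
    im=bot.camera(n); cv2.imwrite(f"pics/{n}0.png",im[:,:,::-1]); print(n,bot.get_calibration(n))
E
```

```text
pics
{'t': 0.0, 'joint_pos': array([-1.04090971e+00,  3.59322947e-01,  1.10775470e-02, -3.49910076e-04,
       -1.22409573e+00, -2.88112272e-01]), 'qvel': array([-0.00162222, -0.00100067, -0.00090344,  0.00158264, -0.00061164,
        0.00088651]), 'tau': array([ 5.82205957e-04, -5.82716095e+01,  2.93052542e+01,  6.99717119e+00,
        6.86562998e-03, -1.21841044e-04]), 'tcp_pos': array([ 161.48091108, -654.90394251,  225.67221091]), 'eef_rot': array([-1.20533771e-01,  9.92708913e-01,  7.74114390e-04, -1.56247028e-04]), 'contact_force': array([0.49151304, 1.20215092, 0.34617008]), 'moment': array([0.00740013, 0.00136319, 0.02001393]), 'width': 87.57496842868404}
scene {'fx': 351.64477974605643, 'fy': 351.64477974605643, 'cx': 253.70383081977565, 'cy': 187.56216562302248, 'view': array([[-5.86096741e-01,  8.10218479e-01,  6.05193218e-03,
         3.60236931e+02],
       [-6.00031703e-01, -4.39046682e-01,  6.68730115e-01,
         1.30788879e+02],
       [ 5.44474578e-01,  3.88309190e-01,  7.43480603e-01,
        -1.50634519e+03],
       [ 0.00000000e+00,  0.00000000e+00,  0.00000000e
[... 252 characters left out ...]
-01, -5.30546338e-03,  1.32099427e-01,
        -4.78340271e+02],
       [-1.32092749e-01,  1.59158489e-03,  9.91236083e-01,
        -1.54767676e+03],
       [ 0.00000000e+00,  0.00000000e+00,  0.00000000e+00,
         1.00000000e+00]])}
wrist {'fx': 286.0967180998874, 'fy': 286.0967180998874, 'cx': 253.2731068941592, 'cy': 187.06198792556089, 'T_tool_cam': array([[ 8.11384999e-07,  9.64229160e-01,  2.65070042e-01,
         7.12741367e+01],
       [ 9.99999910e-01,  1.11888010e-04, -4.10069225e-04,
         1.15684609e+00],
       [-4.25058864e-04,  2.65070018e-01, -9.64229073e-01,
        -1.57081394e+02],
       [ 0.00000000e+00,  0.00000000e+00,  0.00000000e+00,
         1.00000000e+00]])}
```

View pics/scene0.png

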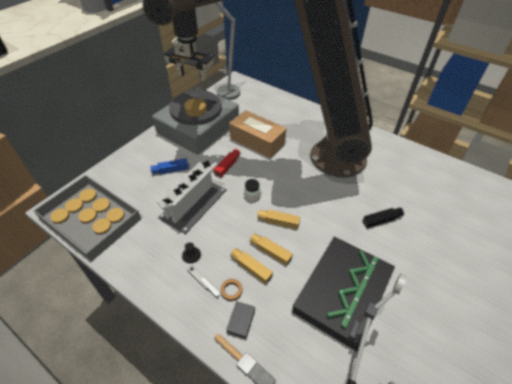

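View pics/top0.png

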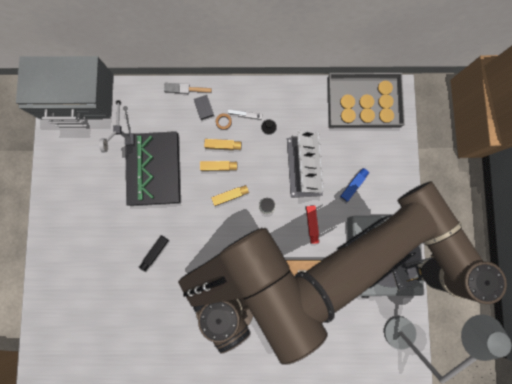

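View pics/wrist0.png

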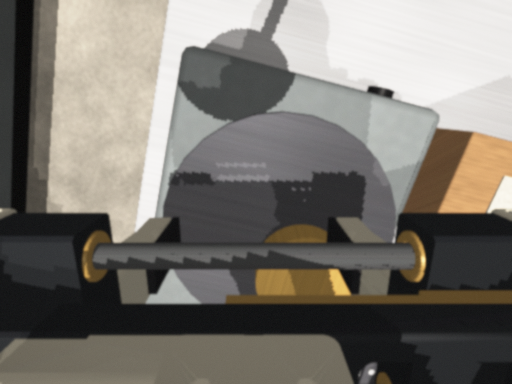

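The scene and top views show three bronze plungers, at top px (222,145), (219,166) and (229,194), with their noses to the right. The rest is at about (305,165) and the granite at about (153,168). Blue, red and black look-alikes lie elsewhere. I'll zoom in and compute coarse positions.

```bash
cat > h.py <<'E'
from plant import bot
import numpy as np, cv2
from scipy.spatial.transform import Rotation as R
def cam(n,f):
    im=bot.camera(n); cv2.imwrite(f"pics/{f}.png",im[:,:,::-1]); return im
def view(n,st=None):
    c=bot.get_calibration(n)
    K=(c['fx'],c['fy'],c['cx'],c['cy'])
    if n!='wrist': return K,np.array(c['view'])
    T=np.eye(4);T[:3,:3]=R.from_quat(st['eef_rot']).as_matrix();T[:3,3]=st['tcp_pos']
    return K,np.linalg.inv(T@np.array(c['T_tool_cam']))
def proj(P,kv):
    (fx,fy,cx,cy),V=kv; P=np.atleast_2d(P); p=P@V[:3,:3].T+V[:3,3]
    return np.c_[cx+fx*p[:,0]/-p[:,2], cy-fy*p[:,1]/-p[:,2]]
def unproj(uv,z,kv):
    (fx,fy,cx,cy),V=kv; uv=np.atleast_2d(uv).astype(float)
    d=np.c_[(uv[:,0]-cx)/fx,-(uv[:,1]-cy)/fy,-np.ones(len(uv))]@V[:3,:3]
    o=-V[:3,:3].T@V[:3,3]
    return o+d*((z-o[2])/d[:,2])[:,None]
def ori(zt,y):  # tool z dir, tool y dir
    zt=np.array(zt,float);zt/=np.linalg.norm(zt); y=np.array(y,float); y-=zt*(y@zt); y/=np.linalg.norm(y)
    return R.from_matrix(np.c_[np.cross(y,zt),y,zt]).as_quat()
E
python3 - <<'E'
from h import *
im=cv2.imread('pics/top0.png')
cv2.imwrite('pics/top0z.png',cv2.resize(im[70:270,100:350],None,fx=3.2,fy=3,interpolation=cv2.INTER_CUBIC)[:600,:800])
kv=view('top')
print(unproj([[222,145],[219,166],[229,194]],18,kv).round())
print(unproj([[289,137],[322,137],[289,196],[322,196]],0,kv).round())
print(unproj([[126,133],[178,133],[128,206],[180,204]],50,kv).round())
E
```

```text
[[644.  13.  18.]
 [556.  25.  18.]
 [441. -16.  18.]]
[[ 680. -265.    0.]
 [ 680. -402.    0.]
 [ 433. -260.    0.]
 [ 433. -395.    0.]]
[[688. 399.  50.]
 [687. 188.  50.]
 [392. 379.  50.]
 [399. 175.  50.]]
```

View pics/top0z.png

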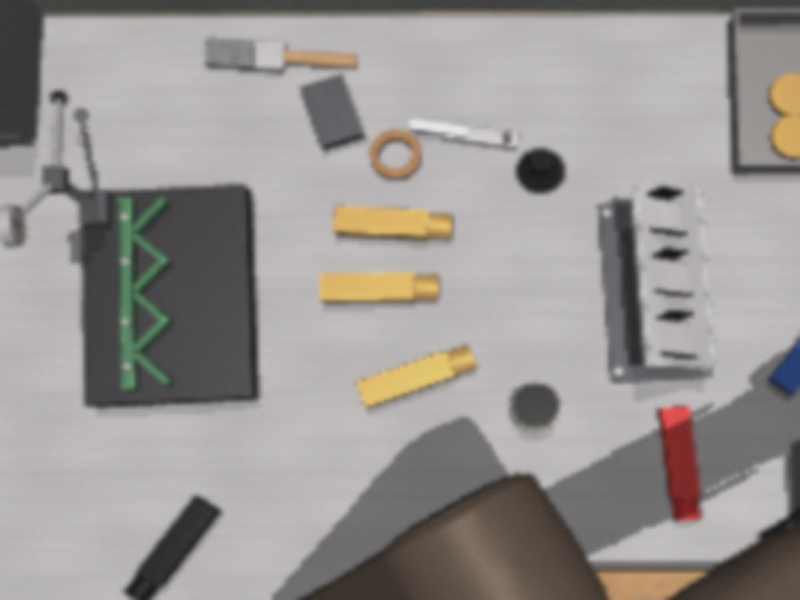

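Zoomed, the rest's stop side is at right (-y) and the V fence opens to the right. The dial stand is at the fence's far end. Next I'll check reachability and take close wrist views.

```bash
cat > t1.py <<'E'
from h import *
s=np.sqrt(.5)
q0=ori([0,0,-1],[1,0,0]); q0b=ori([0,0,-1],[-1,0,0])
for nm,q in (('q0',q0),('q0b',q0b)):
  for p in ([475,250,330],[475,-300,330],[475,0,300]): print(nm,p,bot.solve_ik(p,q))
for sg in (1,-1):
  for x in (475,555,635):
    for nm,z,p in (('place',[0,s,-s],[x,-310,170]),('grasp45',[0,-s,-s],[x,-240,200]),('graspdown',[0,0,-1],[x,-240,170]),('nest',[0,0,-1],[x,290,180]),('nest45',[0,s,-s],[x,290,180])):
        j=bot.solve_ik(p,ori(z,[sg,0,0])); print(sg,x,nm,None if j is None else np.round(j,2))
E
python3 t1.py
```

```text
q0 [475, 250, 330] [ 0.84987552  0.07764504 -0.11893012  0.         -1.37422116  2.29171714]
q0 [475, -300, 330] [-0.21491079  0.12141848 -0.06940515  0.         -1.3799727  -2.92668187]
q0 [475, 0, 300] [ 0.41565525 -0.02101713 -0.28781678  0.         -1.30399667  2.7259374 ]
q0b [475, 250, 330] [ 0.84987552  0.07764504 -0.11893012  0.         -1.37422116 -0.84987552]
q0b [475, -300, 330] [-0.21491079  0.12141848 -0.06940515  0.         -1.3799727   0.21491079]
q0b [475, 0, 300] [ 0.41565525 -0.02101713 -0.28781678  0.         -1.30399667 -0.41565525]
1 475 place [-0.67  0.59  0.23 -0.6  -1.74 -2.41]
1 475 grasp45 [ 0.31  0.16 -0.88  0.89 -1.05  2.16]
1 475 graspdown None
1 475 nest [ 0.9   0.2  -0.32  0.   -1.05  2.24]
1 475 nest45 [ 0.3   0.19 -0.28 -0.9  -1.04 -2.99]
1 555 place [-0.61  0.66  0.39 -0.63 -1.77 -2.5 ]
1 555 grasp45 [ 0.26  0.28 -0.72  0.91 -1.05  2.21]
1 555 graspdown None
1 555 nest [ 0.79  0.31 -0.17  0.   -1.09  2.35]
1 555 nest45 [ 0.26  0.3  -0.12 -0.88 -1.09 -3.  ]
1 635 place [-0.56  0.75  0.57 -0.66 -1.81 -2.6 ]
1 635 grasp45 [ 0.23  0.39 -0.55  0.9  -1.07 
[... 210 characters left out ...]
88  0.89 -1.05 -0.98]
-1 475 graspdown [-0.1   0.17 -0.38  0.   -1.02  0.1 ]
-1 475 nest [ 0.9   0.2  -0.32  0.   -1.05 -0.9 ]
-1 475 nest45 [ 0.3   0.19 -0.28 -0.9  -1.04  0.15]
-1 555 place [-0.61  0.66  0.39 -0.63 -1.77  0.64]
-1 555 grasp45 [ 0.26  0.28 -0.72  0.91 -1.05 -0.93]
-1 555 graspdown [-0.09  0.29 -0.23  0.   -1.06  0.09]
-1 555 nest [ 0.79  0.31 -0.17  0.   -1.09 -0.79]
-1 555 nest45 [ 0.26  0.3  -0.12 -0.88 -1.09  0.14]
-1 635 place [-0.56  0.75  0.57 -0.66 -1.81  0.54]
-1 635 grasp45 [ 0.23  0.39 -0.55  0.9  -1.07 -0.86]
-1 635 graspdown [-0.07  0.4  -0.06  0.   -1.11  0.07]
-1 635 nest [ 0.71  0.42  0.    0.   -1.15 -0.71]
-1 635 nest45 [ 0.24  0.41  0.05 -0.85 -1.15  0.11]
```

```bash
cat > t2.py <<'E'
from h import *
import pickle
q=ori([0,0,-1],[-1,0,0]); D={}
def shot(nm,p,q):
    bot.move_ptp(p,q); st=bot.read_state(); im=cam('wrist',nm); D[nm]=(st,im); print(nm,st['t'],st['tcp_pos'].round(1))
shot('w_rest',[555,-270,330],q)
shot('w_plun',[545,60,330],q)
shot('w_gran',[545,290,330],q)
pickle.dump(D,open('d2.pkl','wb'))
cam('top','top1')
E
python3 t2.py
```

```text
w_rest 2.1667 [ 554.5 -270.7  329.7]
w_plun 3.4667 [545.2  59.2 330. ]
w_gran 4.4333 [545.2 289.6 329.8]
```

View pics/w_rest.png

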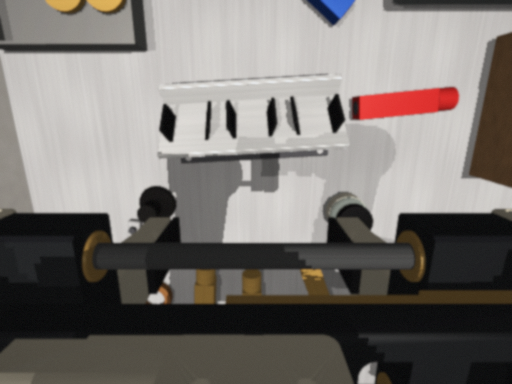

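View pics/w_plun.png

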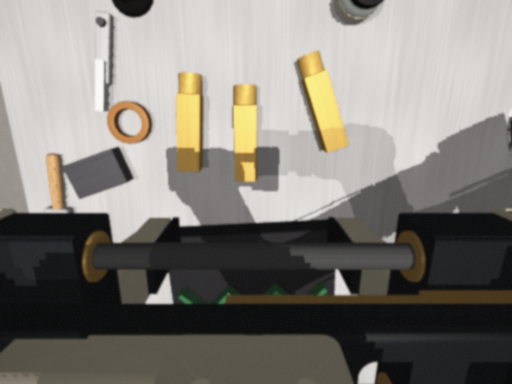

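View pics/w_gran.png

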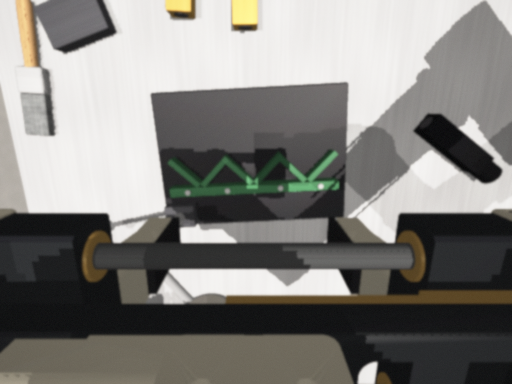

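Run:
```python
import cv2
a=cv2.imread('pics/w_rest.png')[60:180,140:370]; cv2.imwrite('pics/z1.png',cv2.resize(a,None,fx=3.4,fy=3.4,interpolation=cv2.INTER_CUBIC))
a=cv2.imread('pics/w_gran.png')[70:240,140:370]; cv2.imwrite('pics/z2.png',cv2.resize(a,None,fx=3.4,fy=3.4,interpolation=cv2.INTER_CUBIC))
a=cv2.imread('pics/scene0.png')[150:240,140:240]; cv2.imwrite('pics/z3.png',cv2.resize(a,None,fx=6,fy=6,interpolation=cv2.INTER_CUBIC))
```

```text
(no output)
```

View pics/z1.png

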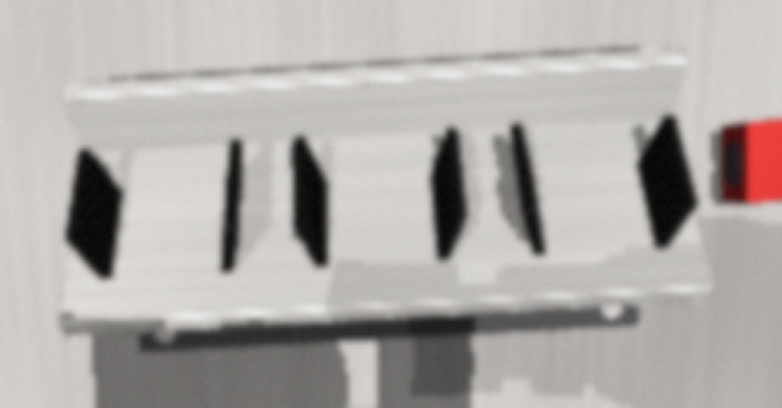

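View pics/z2.png

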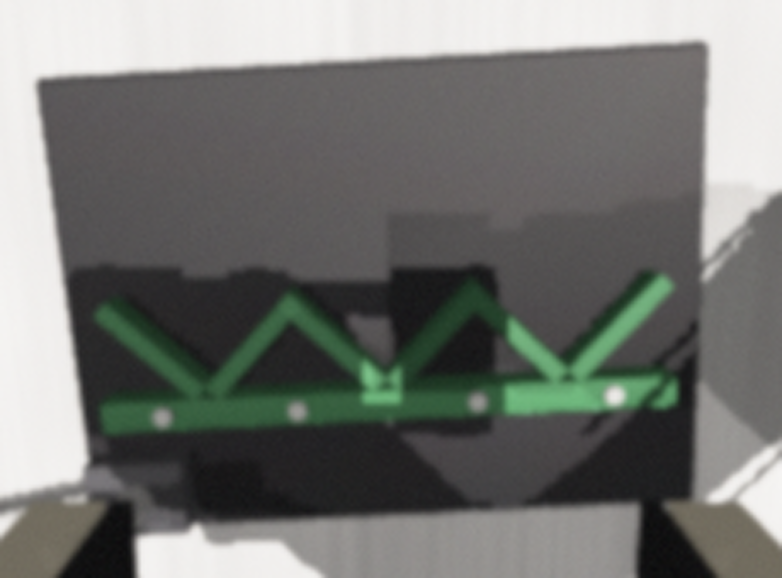

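View pics/z3.png

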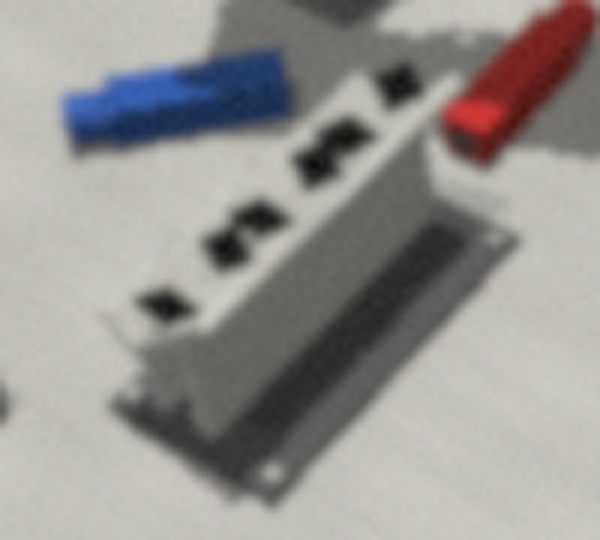

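```bash
cat > fit.py <<'E'
from h import *
import pickle
from scipy.optimize import least_squares
D=pickle.load(open('d2.pkl','rb'))
s=np.sqrt(.5)
def fr(p): # x axis ~ +y world, yaw dev p[2]
    a=np.pi/2+p[2]; return np.array([[np.cos(a),-np.sin(a),0],[np.sin(a),np.cos(a),0],[0,0,1]]),np.array([p[0],p[1],0])
def ap(p,L): M,o=fr(p); return np.atleast_2d(L)@M.T+o
# rest: frame origin under channel foot (floor at 0)
kv=view('wrist',D['w_rest'][0])
def fl(u,n): return [u*s-n*s, 80+u*s+n*s]
obs=[];
def add(lat,u,n,px): obs.append((lat,u,n,px))
# lane lateral: image left = world +x = rest -y
for lat,sd,l in [(-80,-1,[(85,150),(120,190),(108,277),(67,238)]),(80,1,[(670,115),(640,172),(660,247),(697,205)])]:
    add((lat,sd,1),22,24,l[0]);add((lat,sd,0),66,0,l[2]);add((lat,sd,1),66,24,l[3]);add((lat,sd,0),22,0,l[1])
for lat,sd,a,b in [(-80,1,(237,140),(228,270)),(0,-1,(300,135),(325,265)),(0,1,(452,128),(440,258)),(80,-1,(517,125),(542,253))]:
    add((lat,sd,1),22,24,a);add((lat,sd,0),66,0,b)
PX=np.array([o[3] for o in obs])/3.4+[140,60]
def model(p):
    P=[]
    for (lat,sd,t),u,n,_ in obs:
        x,z=fl(u,n); P.append([x,lat+sd*(19+t*p[3]),z])
    return proj(ap(p,P)+[0,0,p[4]],kv)
def res(p): return np.r_[(model(p)-PX).ravel(),[p[4]/3]]
r=least_squares(res,[555,-350,0,8,0],loss='soft_l1'); print('rest',r.x.round(3)); print((model(r.x)-PX).round(1).tolist())
p=r.x
M,o=fr(p)
for k in (-1,0,1):
    x,z=fl(0,18); print('lane',k,ap(p,[x,80*k,z]).round(1), 'axis',(M@[s,0,s]).round(3))
np.save('rest.npy',p)
x,z=fl(0,28); print('stop top ends',[((proj(ap(p,[x,y,z]),kv)-[140,60])*3.4).round().tolist() for y in (-120,120)], 'obs 68,92 685,60')
x,z=fl(85,0); print('floor end',[((proj(ap(p,[x,y,z]),kv)-[140,60])*3.4).round().tolist() for y in (-120,120)],'obs 62,318, 710,288')
kv=view('wrist',D['w_gran'][0])
G=[(-110,-145,50),(-110,145,50),(100,145,50),(-15,-40,50),(-15,40,50),(25,-80,50),(25,0,50),(25,80,50)]
PG=np.array([(40,80),(706,43),(693,500),(290,290),(475,277),(208,388),(386,376),(567,368)])/3.4+[140,70]
f=lambda p:(proj(ap(p,G),kv)-PG).ravel()
r=least_squares(f,[545,290,0],loss='soft_l1'); print('gran',r.x.round(3)); print(f(r.x).reshape(-1,2).round(1).tolist())
np.save('gran.npy',r.x)
for k in (-1,0,1): print('nest',k,ap(r.x,[0,80*k,50]).round(1))
E
python3 fit.py
```

```text
rest [ 5.57216e+02 -3.51747e+02  4.90000e-02  9.23300e+00  3.87000e-01]
[[-0.5, -1.4], [1.8, 0.7], [0.4, -0.3], [1.7, 0.1], [0.6, -0.3], [-1.8, 1.4], [-0.5, -0.1], [-1.7, -2.5], [-0.3, -0.8], [-3.2, 1.2], [-0.1, -0.3], [1.8, 1.0], [0.4, -0.7], [-1.5, 1.5], [0.1, -0.8], [2.3, 1.2]]
lane -1 [[ 637.7 -360.5   92.7]] axis [-0.035  0.706  0.707]
lane 0 [[ 557.8 -364.5   92.7]] axis [-0.035  0.706  0.707]
lane 1 [[ 477.9 -368.4   92.7]] axis [-0.035  0.706  0.707]
stop top ends [[[56.0, 97.0]], [[695.0, 62.0]]] obs 68,92 685,60
floor end [[[51.0, 324.0]], [[722.0, 290.0]]] obs 62,318, 710,288
gran [5.46050e+02 3.01666e+02 5.40000e-02]
[[-2.9, 0.9], [1.3, 0.2], [0.8, 2.0], [0.7, 0.0], [-1.6, 1.0], [1.6, -2.2], [-0.1, -1.4], [-2.4, -1.7]]
nest -1 [[625.9 306.   50. ]]
nest 0 [[546.1 301.7  50. ]]
nest 1 [[466.2 297.3  50. ]]
```

The wrist views show all three plungers: noses up (-y), at px (189,120), (245,132), (322,100). The rest's stop edge is along row ~85. The granite Vs open at rows 150–185. I'll take a closer granite view and get plunger poses by colour.

```bash
cat >> h.py <<'E'
def plungers(im,kv,z=36,rows=210):
    hsv=cv2.cvtColor(im,cv2.COLOR_RGB2HSV)
    m=cv2.inRange(hsv,(15,110,50),(32,255,255)); m[rows:]=0
    m=cv2.morphologyEx(m,cv2.MORPH_OPEN,np.ones((3,3)))
    out=[]
    for c in cv2.findContours(m,cv2.RETR_EXTERNAL,cv2.CHAIN_APPROX_NONE)[0]:
        if cv2.contourArea(c)<60: continue
        P=unproj(c[:,0,:],z,kv)[:,:2].astype(np.float32)
        (cx,cy),(w,h),a=cv2.minAreaRect(P)
        box=cv2.boxPoints(((cx,cy),(w,h),a))
        e=[box[1]-box[0],box[2]-box[1]]; e=max(e,key=np.linalg.norm); e=e/np.linalg.norm(e)
        if e[1]<0: e=-e
        out.append((np.array([cx,cy]),e,max(w,h),min(w,h),c[:,0,:].mean(0)))
    return out
E
python3 - <<'E'
from h import *
import pickle
D=pickle.load(open('d2.pkl','rb')); st,im=D['w_plun']
for o in plungers(im,view('wrist',st)): print([np.round(v,2) for v in o])
q=ori([0,0,-1],[-1,0,0])
bot.move_ptp([545,300,230],q); bot.pause(.3); st=bot.read_state(); im=cam('wrist','w_gran2'); pickle.dump((st,im),open('g2.pkl','wb'))
cv2.imwrite('pics/g2z.png',cv2.resize(im[60:240,110:390,::-1],None,fx=2.85,fy=2.85,interpolation=cv2.INTER_CUBIC)); print(st['t'],st['contact_force'])
im=cam('top','top2')
for o in plungers(im,view('top'),rows=384): print('top',[np.round(v,2) for v in o])
E
```

```text
[array([866.77, 103.87]), array([0.07, 1.  ], dtype=float32), np.float64(88.39), np.float64(18.49), array([ 55.38, 180.77])]
[array([761.09,  12.63]), array([-0.1 ,  0.99], dtype=float32), np.float64(36.81), np.float64(11.04), array([113.22, 124.53])]
[array([727.86,   4.95]), array([-0.43,  0.9 ], dtype=float32), np.float64(59.41), np.float64(39.6), array([135.29, 118.88])]
[array([558.11,  29.18]), array([-0.02,  1.  ], dtype=float32), np.float64(147.75), np.float64(34.28), array([245.  , 132.97])]
[array([644.67,  12.1 ]), array([0.05, 1.  ], dtype=float32), np.float64(146.7), np.float64(38.11), array([189.07, 121.98])]
[array([440.57, -17.97]), array([-0.35,  0.94], dtype=float32), np.float64(146.69), np.float64(39.37), array([321.88, 101.74])]
5.3167 [-4.84110906e-01  9.97649921e-01  9.32802648e-04]
top [array([ 112.63, -416.11]), array([-1.  ,  0.01], dtype=float32), np.float64(106.47), np.float64(74.07), array([333.86, 280.41])]
top [array([ 116.95, -281.34]), array([-1.  ,  0.02], dtype=float32), np.float64(114.41), np.float64(89.73), array([293.45, 273.55])]
top [array([ 226
[... 335 characters left out ...]
.float64(28.67), array([217.62, 165.5 ])]
top [array([643.48,   9.55]), array([0.01, 1.  ], dtype=float32), np.float64(142.57), np.float64(33.26), array([222.06, 144.09])]
top [array([  706.9 , -1089.64]), array([1., 0.], dtype=float32), np.float64(79.99), np.float64(26.37), array([490.76, 127.69])]
top [array([ 792.17, -582.5 ]), array([-1.  ,  0.04], dtype=float32), np.float64(111.65), np.float64(53.64), array([366.63, 108.21])]
top [array([ 792.51, -504.27]), array([-1.  ,  0.03], dtype=float32), np.float64(111.37), np.float64(53.65), array([347.62, 108.43])]
top [array([ 821.97, -661.99]), array([1.  , 0.02], dtype=float32), np.float64(171.72), np.float64(55.06), array([385.49, 100.97])]
```

View pics/g2z.png

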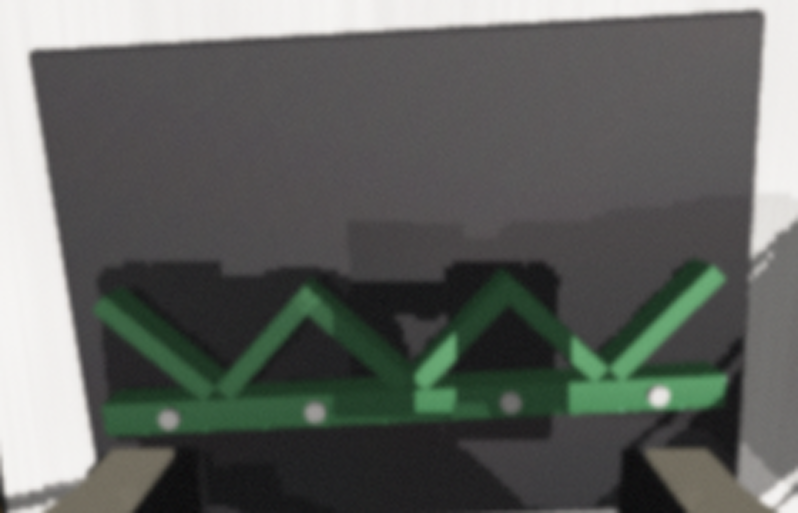

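```bash
cat > fit2.py <<'E'
from h import *
from fit import ap
import pickle
from scipy.optimize import least_squares
st,im=pickle.load(open('g2.pkl','rb')); kv=view('wrist',st)
G=[(-110,-145,50),(-110,145,50),(-15,-40,50),(-15,40,50),(25,-80,72),(25,0,72),(25,80,72)]
PG=np.array([(32,51),(764,11),(307,279),(505,268),(215,390),(414,384),(606,371)])/2.85+[110,60]
f=lambda p:(proj(ap(p,G),kv)-PG).ravel()
r=least_squares(f,[545,290,0],loss='soft_l1'); print('gran',r.x.round(3)); print(f(r.x).reshape(-1,2).round(1).tolist())
p=r.x; np.save('gran.npy',p)
for k in (-1,0,1): print('nest',k,ap(p,[0,80*k,50]).round(1))
o=cv2.resize(im[60:240,110:390,::-1],None,fx=2.85,fy=2.85,interpolation=cv2.INTER_CUBIC)
for z,c in ((50,(255,255,0)),(72,(0,0,255))):
    L=[(-15,-120,z),(25,-80,z),(-15,-40,z),(25,0,z),(-15,40,z),(25,80,z),(-15,120,z)]
    cv2.polylines(o,[((proj(ap(p,L),kv)-[110,60])*2.85).round().astype(int)],False,c,1)
L=[(-110,-145,50),(-110,145,50),(100,145,50),(100,-145,50)]
cv2.polylines(o,[((proj(ap(p,L),kv)-[110,60])*2.85).round().astype(int)],True,(255,0,255),1)
cv2.imwrite('pics/g2o.png',o)
E
python3 fit2.py | grep -v lane
```

```text
rest [ 5.57216e+02 -3.51748e+02  4.90000e-02  9.23300e+00  3.87000e-01]
[[-0.5, -1.4], [1.8, 0.7], [0.4, -0.3], [1.7, 0.1], [0.6, -0.3], [-1.8, 1.4], [-0.5, -0.1], [-1.7, -2.5], [-0.3, -0.8], [-3.2, 1.2], [-0.1, -0.3], [1.8, 1.0], [0.4, -0.7], [-1.5, 1.5], [0.1, -0.8], [2.3, 1.2]]
stop top ends [[[56.0, 97.0]], [[695.0, 62.0]]] obs 68,92 685,60
floor end [[[51.0, 324.0]], [[722.0, 290.0]]] obs 62,318, 710,288
gran [5.46051e+02 3.01665e+02 5.40000e-02]
[[-2.9, 0.9], [1.3, 0.2], [0.8, 2.0], [0.7, 0.0], [-1.6, 1.0], [1.6, -2.2], [-0.1, -1.4], [-2.4, -1.7]]
nest -1 [[625.9 306.   50. ]]
nest 0 [[546.1 301.7  50. ]]
nest 1 [[466.2 297.3  50. ]]
gran [5.45903e+02 3.00689e+02 5.00000e-02]
[[-3.1, 0.2], [2.2, -0.0], [1.4, 0.0], [-1.1, 0.6], [-0.0, 0.1], [-1.0, -1.1], [1.0, 0.2]]
nest -1 [[625.8 304.7  50. ]]
nest 0 [[545.9 300.7  50. ]]
nest 1 [[466.  296.7  50. ]]
```

View pics/g2o.png

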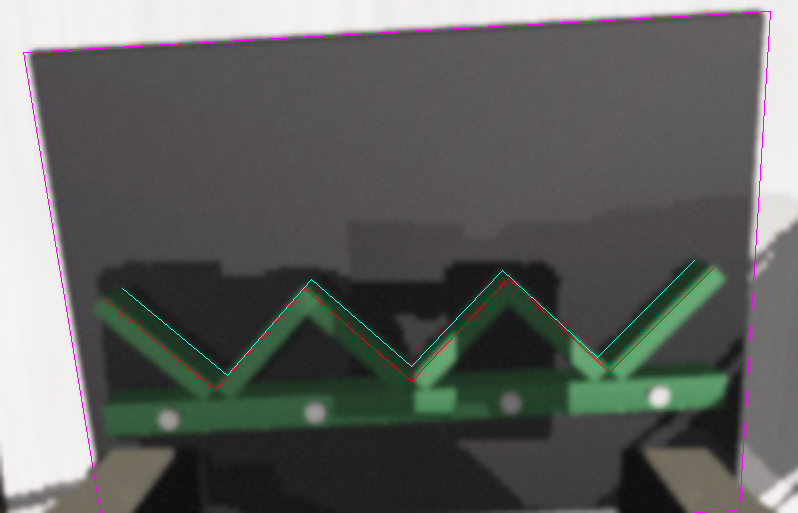

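```bash
cat >> h.py <<'E'
s2=np.sqrt(.5)
REST=np.load('rest.npy'); GR=np.load('gran.npy')
def frm(p):
    a=np.pi/2+p[2]; return np.array([np.cos(a),np.sin(a),0]),np.array([-np.sin(a),np.cos(a),0])
ex,ey=frm(REST); ez=np.array([0,0,1.])
U=(ex+ez)*s2; N=(ez-ex)*s2
def lane(k): return np.array([REST[0],REST[1],80])+ey*80*k+18*N
gx,gy=frm(GR)
def nest(k): return np.array([GR[0],GR[1],50])+gy*80*k
def S(msg=''):
    st=bot.read_state(); print(msg,'t%.1f'%st['t'],'p',st['tcp_pos'].round(1),'F',st['contact_force'].round(1),'w%.1f'%st['width']); return st
AG=108; OFF=15
def look(c,tag):
    c=np.array(c); bot.move_ptp([c[0],c[1]+65,230],ori([0,0,-1],[-1,0,0])); bot.pause(.2)
    st=bot.read_state(); im=cam('wrist',tag)
    L=[o for o in plungers(im,view('wrist',st)) if 130<o[2]<165 and 28<o[3]<48]
    o=min(L,key=lambda o:np.linalg.norm(o[0]-c)); print(tag,[np.round(v,2) for v in o]); return o
def pick(o):
    c,e=o[0],o[1]; e=e/np.linalg.norm(e); g=c+(AG-75)*e
    q=ori([0,0,-1],[-e[1],e[0],0])
    bot.move_gripper(60,60)
    bot.move_ptp([g[0],g[1],110],q); bot.line_to([g[0],g[1],4],120); S('down')
    bot.move_gripper(20,60); st=S('grip')
    bot.line_to([g[0],g[1],200],200); return S('lift')
def place(k):
    q=ori(-N,-ey); G=lane(k)+(AG+5)*U-OFF*N
    bot.move_ptp(G+110*N,q); S('above')
    bot.line_to(G+25*N,150); bot.line_to(G+1*N,40); S('at')
    bot.line_to(G+1*N-4*U,30); S('slid')
def release(k):
    st=bot.read_state(); p=st['tcp_pos']
    bot.move_gripper(50); bot.pause(.2); S('rel')
    bot.line_to(p+30*N,80); bot.line_to(p+120*N,250)
E
python3 - <<'E'
from h import *
o=look((644.7,12.1),'p1'); pick(o); cam('wrist','p1b'); place(-1); cam('scene','p1c')
E
```

```text
p1 [array([646.97,  12.28]), array([0.05, 1.  ], dtype=float32), np.float64(147.54), np.float64(35.13), array([251.44, 108.64])]
down t8.9 p [649.4  45.5   5. ] F [ 0.9 -0.2  0. ] w60.2
grip t9.5 p [648.8  45.3   4.4] F [-1.1  0.7  2.9] w35.4
lift t10.6 p [647.6  45.1 198.1] F [-0.2  0.4 -6.8] w35.1
above t12.6 p [ 637.7 -346.9  239.6] F [-0.1  0.4 -5.5] w35.7
at t14.0 p [ 633.3 -271.7  163.7] F [-1.2 -5.2  1.5] w36.1
slid t14.3 p [ 633.8 -274.4  161.1] F [-0.2 -3.7  5.3] w36.0
```

View pics/p1b.png

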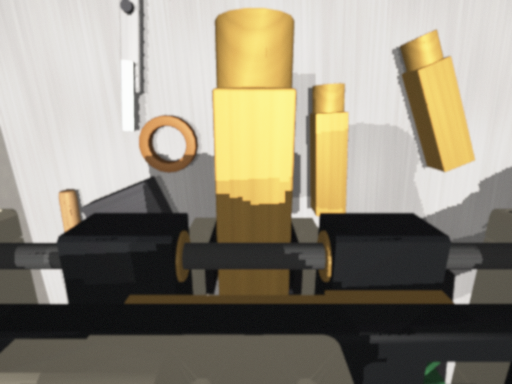

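View pics/p1c.png

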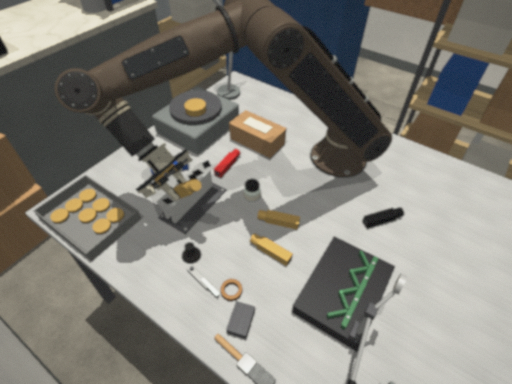

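The pick centred well: the plunger is straight in the fingers, nose up at px (255,50). In the scene view it is in the rest's far lane, at about (190,185). Force change fits floor and stop contact, so I'll release and inspect.

Run:
```python
from h import *
release(-1); S('after'); im=cam('wrist','p1d'); im=cam('top','p1e')
cv2.imwrite('pics/p1ez.png',cv2.resize(im[70:270,100:350,::-1],None,fx=3.2,fy=3,interpolation=cv2.INTER_CUBIC))
```

```text
rel t15.1 p [ 633.5 -273.6  159.9] F [ 0.3  0.8 -1.2] w49.7
after t16.1 p [ 638.  -359.3  245.6] F [ 0.7  0.1 -1.6] w49.7
```

View pics/p1d.png

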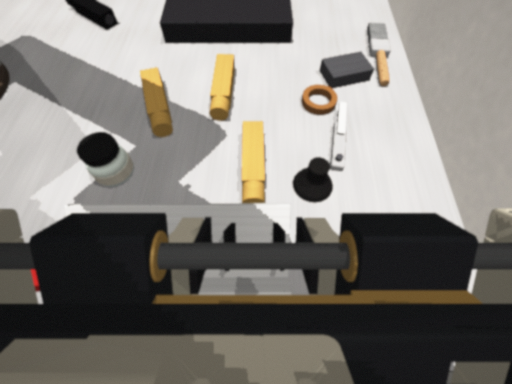

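View pics/p1ez.png

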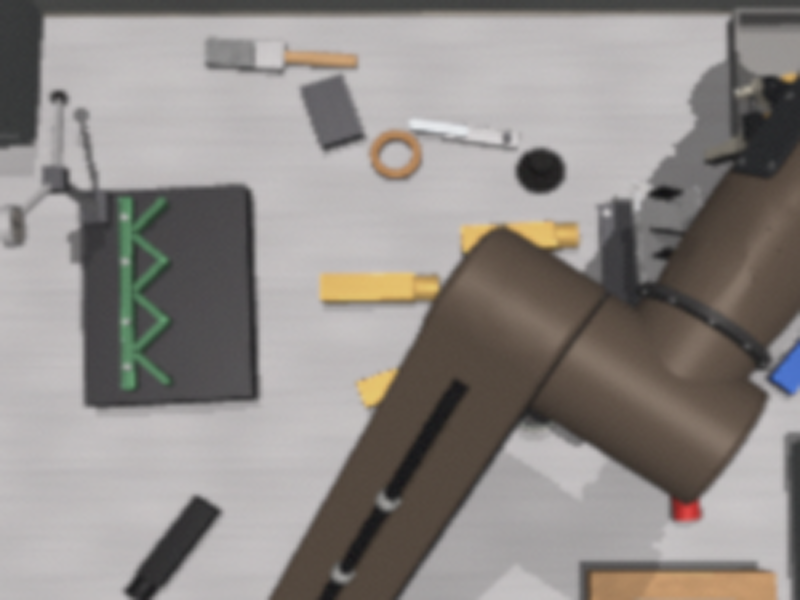

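The plunger is not in the rest: it lies on the bench at top-zoom (520,235), tail toward +y. It came out on release or retreat, so I need to find out why.

Run:
```python
from h import *
a=cv2.imread('pics/p1c.png')[120:240,120:240]; cv2.imwrite('pics/z4.png',cv2.resize(a,None,fx=5,fy=5,interpolation=cv2.INTER_CUBIC))
kv=view('top'); im=cv2.imread('pics/p1e.png')[:,:,::-1]
for o in plungers(im,kv,rows=384):
    if 300<o[0][0]<720: print([np.round(v,2) for v in o])
# project model to scene0
kv=view('scene'); b=cv2.imread('pics/scene0.png'); b=cv2.resize(b,None,fx=5,fy=5,interpolation=cv2.INTER_CUBIC)
def pl(P,c):
    cv2.polylines(b,[(proj(np.array(P),kv)*5+2).round().astype(int)],False,c,1)
for k in (-1,0,1):
    F=lane(k)-18*N
    pl([F+19*ey,F+19*ey+85*U,F-19*ey+85*U,F-19*ey,F+19*ey],(0,0,255))
    for s in (-1,1): pl([F+s*19*ey+22*U,F+s*19*ey+66*U,F+s*28*ey+66*U+24*N,F+s*28*ey+22*U+24*N,F+s*19*ey+22*U],(255,0,0))
F=lane(0)-18*N; pl([F-115*ey,F-115*ey+28*N,F+115*ey+28*N,F+115*ey],(0,255,0))
cv2.imwrite('pics/z5.png',b[720:1200,700:1250])
```

```text
[array([554.83,  25.18]), array([0.01, 1.  ], dtype=float32), np.float64(141.51), np.float64(28.67), array([218.07, 165.49])]
[array([ 623.79, -181.44]), array([0.01, 1.  ], dtype=float32), np.float64(77.22), np.float64(29.01), array([270.33, 147.7 ])]
[array([  702.65, -1090.32]), array([-1.  ,  0.01], dtype=float32), np.float64(96.73), np.float64(25.46), array([490.9 , 128.29])]
```

View pics/z4.png

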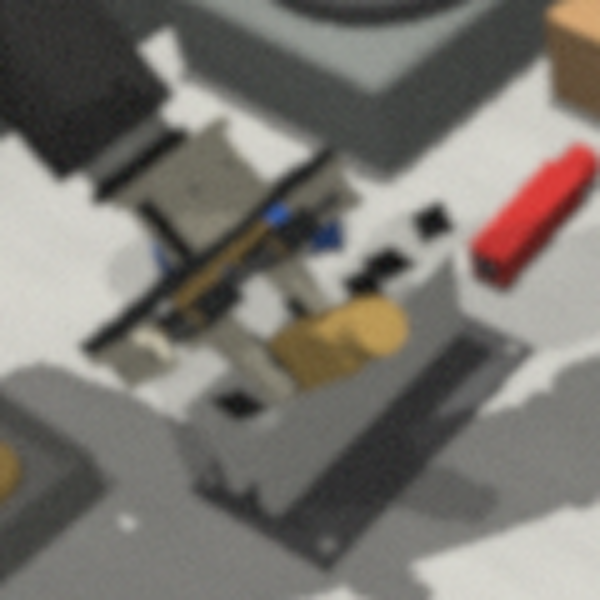

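View pics/z5.png

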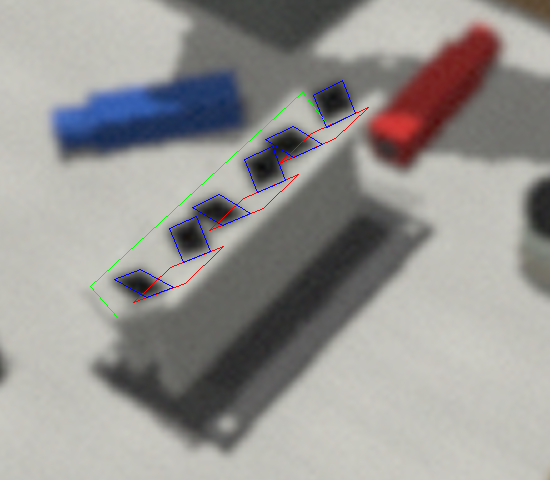

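Run:
```python
from h import *
bot.move_ptp([600,-60,300],ori([0,0,-1],[-1,0,0])); bot.pause(.2); st=bot.read_state(); im=cam('wrist','p2a')
for o in plungers(im,view('wrist',st)): print([np.round(v,2) for v in o])
im=cam('top','p2b')
for o in plungers(im,view('top'),rows=384):
    if 300<o[0][0]<720: print('top',[np.round(v,2) for v in o])
S()
```

```text
[array([757.67,  -5.46]), array([0.42, 0.91], dtype=float32), np.float64(52.41), np.float64(18.87), array([149.88, 193.06])]
[array([559.23, -14.86]), array([0., 1.], dtype=float32), np.float64(71.13), np.float64(35.67), array([279.57, 187.4 ])]
[array([446.58, -32.34]), array([-0.35,  0.94], dtype=float32), np.float64(127.29), np.float64(40.64), array([354.51, 173.93])]
[array([ 626.36, -149.55]), array([-0.06,  1.  ], dtype=float32), np.float64(146.44), np.float64(34.79), array([234.6 ,  91.45])]
top [array([436.04, -21.22]), array([-0.35,  0.94], dtype=float32), np.float64(144.04), np.float64(33.45), array([229.36, 195.05])]
top [array([556.9 ,  27.19]), array([0.01, 1.  ], dtype=float32), np.float64(137.48), np.float64(32.78), array([217.79, 165.32])]
top [array([ 623.33, -155.11]), array([-0.05,  1.  ], dtype=float32), np.float64(131.45), np.float64(35.03), array([263.24, 148.68])]
 t18.6 p [600.1 -60.3 299.7] F [-0.  -0.2 -0.1] w50.0
```

View pics/p2a.png

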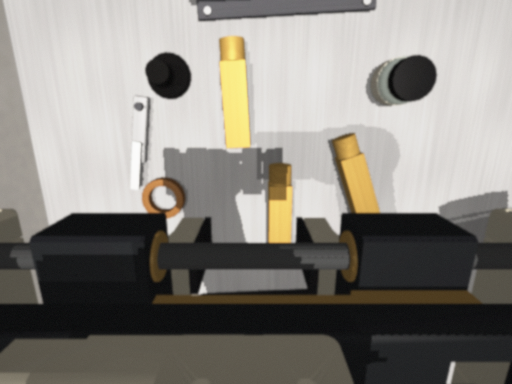

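Run:
```python
from h import *
kv=view('scene')
b=cv2.resize(cv2.imread('pics/p1c.png'),None,fx=6,fy=6,interpolation=cv2.INTER_CUBIC)
L=lane(-1)+1*U
for a in (0,85,150):
    c=L+a*U
    P=[c+18*ey+18*N,c+18*ey-18*N,c-18*ey-18*N,c-18*ey+18*N,c+18*ey+18*N]
    cv2.polylines(b,[(proj(np.array(P),kv)*6+2).round().astype(int)],False,(0,0,255) if a else (255,0,0),1)
cv2.imwrite('pics/z6.png',b[780:1260,780:1380])
```

```text
(no output)
```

View pics/z6.png

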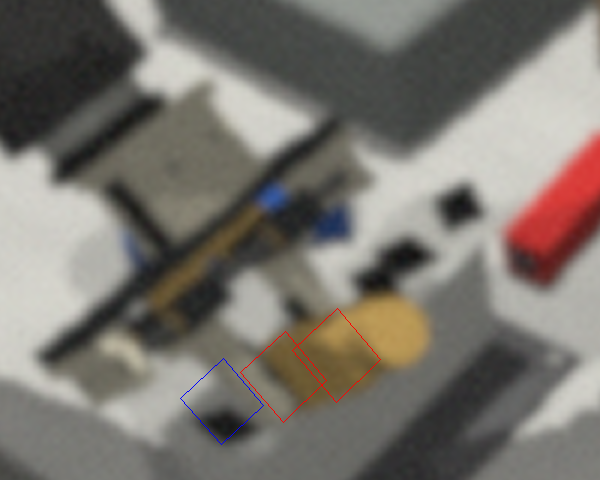

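The cause is clear: the protruding end was the round nose. My place orientation used the wrong jaw sign, which turned the plunger end for end. I'll fix that and retry.

```bash
sed -i 's/q=ori(-N,-ey)/q=ori(-N,ey)/; s/bot.move_gripper(60,60)/bot.move_gripper(54,60)/' h.py
python3 - <<'E'
from h import *
o=look((626.4,-149.5),'p3'); pick(o); place(-1); cam('scene','p3c')
release(-1); S('after'); bot.move_ptp([600,60,300],ori([0,0,-1],[-1,0,0])); im=cam('scene','p3d');im2=cam('top','p3e')
b=np.hstack([cv2.resize(x[:,:,::-1],None,fx=3,fy=3,interpolation=cv2.INTER_CUBIC) for x in (cv2.imread('pics/p3c.png')[110:240,120:250,::-1],im[110:240,120:250])])
cv2.imwrite('pics/z7.png',b)
E
```

```text
p3 [array([ 627.27, -149.65]), array([-0.06,  1.  ], dtype=float32), np.float64(146.74), np.float64(34.5), array([253.55, 108.49])]
down t21.2 p [ 625.9 -116.7    4.9] F [-0.3 -0.1  0.6] w53.9
grip t21.7 p [ 625.2 -116.8    4.5] F [-1.9  0.6  5.2] w35.8
lift t22.8 p [ 624.1 -116.5  198.1] F [ 0.7  0.1 -5.9] w35.8
above t23.8 p [ 636.6 -349.6  237.2] F [ 1.   0.8 -4.6] w35.9
at t25.3 p [ 633.2 -272.1  163.9] F [-0.5 -5.4  1.4] w35.8
slid t25.6 p [ 633.6 -274.7  161.4] F [-0.5 -4.5  6.5] w35.5
rel t26.3 p [ 633.5 -273.6  159.9] F [-0.4  0.2 -0.2] w49.9
after t27.4 p [ 637.8 -359.6  245.9] F [ 0.2  0.6 -0.6] w50.0
```

View pics/z7.png

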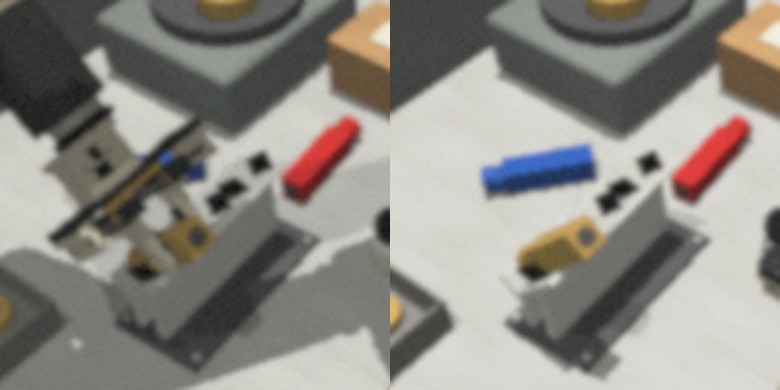

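View pics/p3e.png

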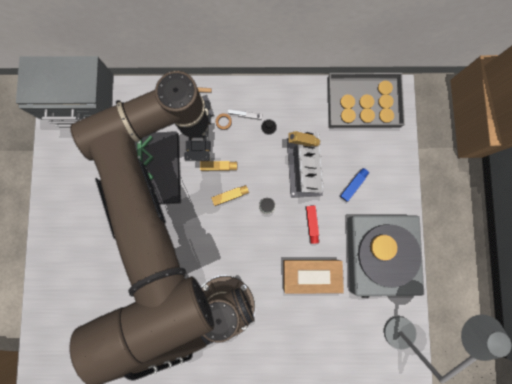

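```bash
cat >> h.py <<'E'
def overlay(src,name,lanes,box,f=5):
    kv=view(name); b=cv2.resize(cv2.imread(f'pics/{src}.png'),None,fx=f,fy=f,interpolation=cv2.INTER_CUBIC)
    for k in lanes:
        L=lane(k)
        for a,c in ((150,(0,0,255)),(85,(255,0,0))):
            C=L+a*U; P=[C+18*(i*ey+j*N) for i,j in ((1,1),(1,-1),(-1,-1),(-1,1),(1,1))]
            cv2.polylines(b,[(proj(np.array(P),kv)*f+f/2-.5).round().astype(int)],False,c,1)
    x0,x1,y0,y1=[v*f for v in box]; return b[y0:y1,x0:x1]
E
python3 - <<'E'
from h import *
a=overlay('p3d','scene',[-1],(140,240,140,240),4);b=overlay('p3e','top',[-1],(270,350,110,210),4)
cv2.imwrite('pics/z8.png',np.hstack([a,b]))
E
```

```text
(no output)
```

View pics/z8.png

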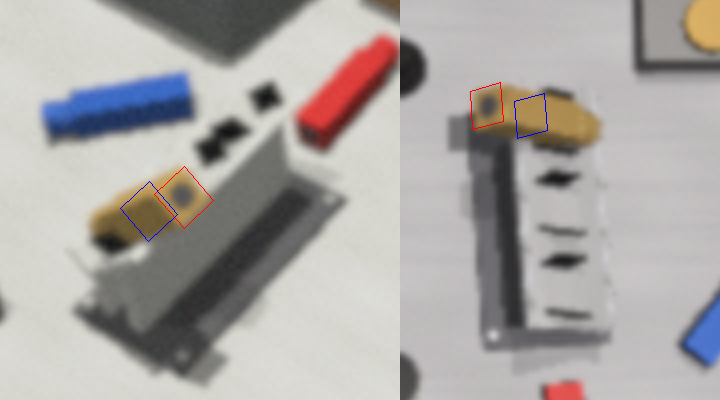

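The square tail lands exactly on the predicted outline in both views. Now the other two.

Run:
```python
from h import *
o=look((558.5,29.2),'p4'); pick(o); place(0); release(0)
o=look((440.5,-18),'p5'); pick(o); place(1); release(1)
bot.move_ptp([545,120,300],ori([0,0,-1],[-1,0,0])); bot.pause(.3); cam('scene','p5s');cam('top','p5t'); S()
a=overlay('p5s','scene',[-1,0,1],(140,240,120,230),4);b=overlay('p5t','top',[-1,0,1],(260,350,110,220),4)
cv2.imwrite('pics/z9.png',np.hstack([a,b]))
```

```text
p4 [array([442.67, -17.31]), array([-0.35,  0.94], dtype=float32), np.float64(147.4), np.float64(43.09), array([354.98,  68.14])]
down t32.0 p [431.7  13.9   4.4] F [ 0.2  0.8 -0. ] w53.8
grip t32.4 p [429.6  12.8   4.1] F [-6.1 -1.9  6.5] w35.9
lift t33.5 p [430.3  13.5 198.8] F [-0.   0.1 -5.7] w35.4
above t35.0 p [ 557.5 -351.7  238.8] F [-0.1  0.6 -4.9] w35.6
at t36.5 p [ 553.5 -276.   163.8] F [-0.2 -5.3  0.9] w35.7
slid t36.8 p [ 553.8 -278.5  161.3] F [ 0.5 -5.2  6.2] w35.6
rel t37.5 p [ 553.6 -277.5  159.8] F [ 0.8  0.3 -0.2] w50.1
p5 [array([552.84,  28.19]), array([-0.01,  1.  ], dtype=float32), np.float64(145.6), np.float64(41.75), array([161.38, 148.77])]
down t42.5 p [553.   61.5   4.9] F [-0.4 -0.  -0.3] w54.2
grip t43.0 p [553.6  61.6   4.8] F [1.4 0.3 5.7] w36.1
lift t44.1 p [551.2  60.9 198.2] F [-0.7  0.1 -4.9] w35.7
above t45.7 p [ 478.2 -354.5  239.8] F [ 1.7  1.1 -4.4] w35.5
at t47.2 p [ 473.6 -278.8  162.8] F [ 0.3  0.4 -3.8] w35.7
slid t47.4 p [ 473.6 -281.8  159.7] F [-0.6 -0.3 -5.1] w35.7
rel t48.2 p [ 473.7 -281.5  159.9] F [-0.1 -0.5 -0.2] w50.1
 t51.4 p [545.2 119.6 299.9] F [-1.  -0.2 -0.1] w49.5
```

View pics/z9.png

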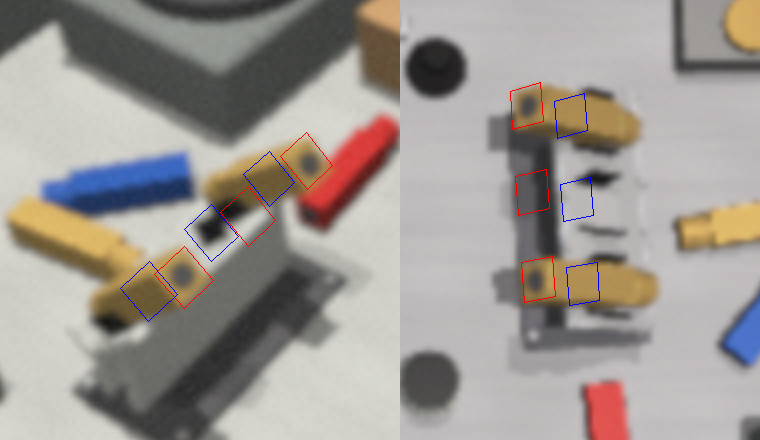

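View pics/p5s.png

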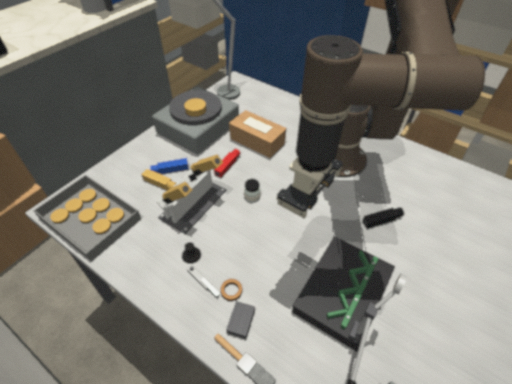

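Lanes -1 and 1 are filled correctly. The lane 0 plunger now lies behind the rest at top px (340,166), nose toward +y; my low transit with the third plunger most likely struck its tail. I'll transit higher from now on, and look at it before re-picking.

Run:
```python
from h import *
q=ori([0,0,-1],[-1,0,0])
bot.move_ptp([545,60,380],q)
bot.move_ptp([560,-390,330],q); bot.pause(.3); st=S(); im=cam('wrist','p6')
for o in plungers(im,view('wrist',st)): print([np.round(v,2) for v in o])
print(bot.solve_ik([555,-510,4],ori([0,0,-1],[1,0,0])),bot.solve_ik([555,-510,300],ori([0,0,-1],[1,0,0])))
```

```text
t53.9 p [ 560.4 -389.3  330.3] F [ 0.8  0.3 -0.3] w50.0
[array([ 655.9 , -326.36]), array([-0.,  1.], dtype=float32), np.float64(58.27), np.float64(53.78), array([196.9 , 194.73])]
[array([ 453.98, -332.57]), array([-0.09,  1.  ], dtype=float32), np.float64(75.03), np.float64(54.47), array([316.92, 190.87])]
[array([ 549.44, -441.96]), array([0.99, 0.11], dtype=float32), np.float64(32.75), np.float64(32.31), array([260.69, 120.09])]
[array([ 788.68, -506.37]), array([1., 0.], dtype=float32), np.float64(116.01), np.float64(55.38), array([98.84, 75.01])]
[array([ 564.37, -550.55]), array([-0.15,  0.99], dtype=float32), np.float64(38.16), np.float64(35.9), array([250.37,  42.32])]
[array([ 788.77, -579.09]), array([1., 0.], dtype=float32), np.float64(116.29), np.float64(50.46), array([91.22, 18.15])]
[-0.48587616  0.66001071 -0.02139357  0.         -0.88939205 -2.65571649] [-0.48587616  0.46370952  0.33646883  0.         -1.44355564 -2.65571649]
```

View pics/p6.png

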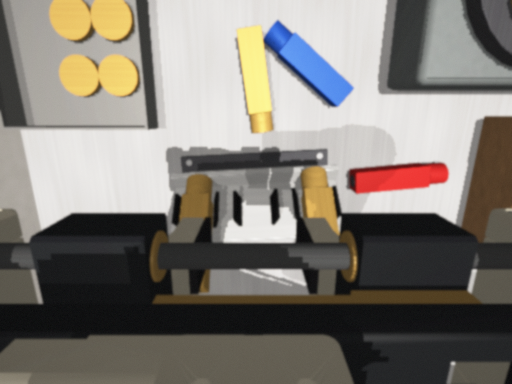

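The view shows the fallen plunger with its nose at (261,131) and tail at (249,28). The blue look-alike's nose is beside its tail at (275,30). I'll grip it mid-bar, move it to open bench with the nose to -y, and regrip it there.

Run:
```python
from h import *
st=bot.read_state(); kv=view('wrist',st)
n=unproj([[261,131]],18,kv)[0]; t=unproj([[249,27]],36,kv)[0]; print(n,t,np.linalg.norm(n-t))
im=cv2.imread('pics/p6.png'); hsv=cv2.cvtColor(im,cv2.COLOR_BGR2HSV); print(hsv[80,250:262].tolist())
e=(t-n)[:2]; e/=np.linalg.norm(e); c=((n+t)/2)[:2]
g=c-5*e; q=ori([0,0,-1],[-e[1],e[0],0]); print(g,e)
bot.move_gripper(54,60)
bot.move_ptp([g[0],g[1],150],q); bot.pause(.2); S(); cam('wrist','p6b')
```

```text
[ 547.78717235 -424.46984193   18.        ] [ 566.41744204 -570.93795092   36.        ] 148.74136580448618
[[27, 108, 252], [28, 106, 252], [27, 108, 252], [27, 108, 252], [27, 108, 252], [28, 108, 252], [28, 107, 252], [28, 106, 252], [28, 105, 252], [28, 106, 252], [28, 107, 252], [28, 105, 252]]
[ 556.47140657 -492.74385969] [ 0.12618013 -0.99200735]
 t56.9 p [ 556.6 -492.7  150.2] F [ 1.  -0.2 -0.3] w54.2
```

View pics/p6b.png

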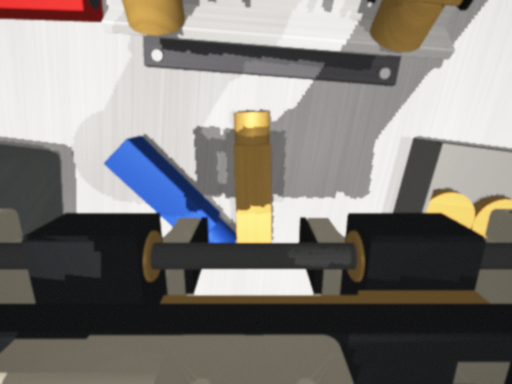

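```bash
sed -i 's/(15,110,50)/(15,85,50)/' h.py
python3 - <<'E'
from h import *
n=np.array([547.8,-424.5]); e=np.array([.126,-.992]); g=n+57*e; q=ori([0,0,-1],[-e[1],e[0],0])
bot.move_gripper(48,60)
bot.move_ptp([g[0],g[1],120],q); bot.line_to([g[0],g[1],4],100); S('down'); bot.move_gripper(20,60); S('grip')
bot.line_to([g[0],g[1],350],200); S('lift')
q2=ori([0,0,-1],[-1,0,0])
bot.move_ptp([545,0,350],q2); bot.line_to([545,0,20],200); bot.line_to([545,0,5.2],50); S('low')
bot.move_gripper(54); bot.line_to([545,0,350],250)
bot.move_ptp([545,65,300],q2); bot.pause(.2); st=bot.read_state(); im=cam('wrist','p7')
for o in plungers(im,view('wrist',st)): print([np.round(v,2) for v in o])
cam('top','p7t'); S()
E
```

```text
down t58.9 p [ 555.5 -481.4    4.9] F [-0.2 -0.2 -0.2] w48.2
grip t59.3 p [ 554.9 -481.2    4.7] F [-1.8  0.8  5.9] w35.2
lift t61.2 p [ 554.8 -480.7  348.6] F [-0.9 -0.5 -5.3] w35.6
low t65.3 p [ 5.447e+02 -1.000e-01  4.800e+00] F [-0.6  0.3 -5.8] w35.7
[array([865.63, 102.85]), array([0.07, 1.  ], dtype=float32), np.float64(87.82), np.float64(21.43), array([ 42.75, 181.51])]
[array([736.61,   8.93]), array([0.75, 0.66], dtype=float32), np.float64(60.83), np.float64(59.29), array([120.  , 118.92])]
[array([564.01, -16.  ]), array([-0.09,  1.  ], dtype=float32), np.float64(148.83), np.float64(35.64), array([240.09,  98.63])]
 t68.2 p [545.3  64.5 300.6] F [-0.  -0.5 -0.3] w54.1
```

View pics/p7.png

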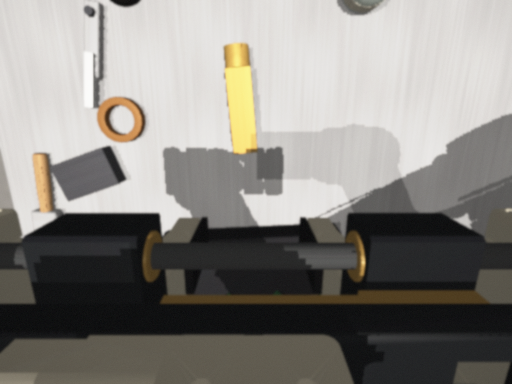

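View pics/p7t.png

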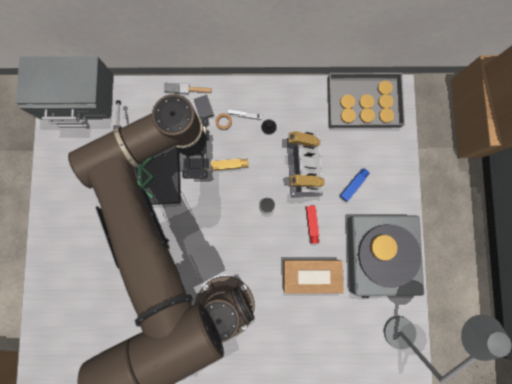

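The plunger moved slightly, either the announced knock or on release, and now lies at (564,-16). Both resting plungers are undisturbed. I'll place it in the middle lane by a high transit.

```bash
python3 - <<'E'
t=open('h.py').read()
t=t.replace("bot.line_to([g[0],g[1],200],200); return","bot.line_to([g[0],g[1],330],250); return")
t=t.replace("    bot.move_ptp(G+110*N,q); S('above')\n","    bot.move_ptp(G+120*N+[0,0,130],q); bot.line_to(G+110*N,200); S('above')\n")
t=t.replace("bot.line_to(p+120*N,250)","bot.line_to(p+120*N,250); bot.line_to(p+120*N+[0,0,130],250)")
open('h.py','w').write(t)
E
python3 - <<'E'
from h import *
o=look((564,-16),'p8'); pick(o); place(0); release(0)
bot.move_ptp([545,120,380],ori([0,0,-1],[-1,0,0])); bot.pause(.3); cam('scene','p9s');cam('top','p9t'); S()
a=overlay('p9s','scene',[-1,0,1],(140,240,120,230),4);b=overlay('p9t','top',[-1,0,1],(260,350,110,220),4)
cv2.imwrite('pics/z10.png',np.hstack([a,b]))
E
```

```text
p8 [array([564.21, -16.42]), array([-0.09,  1.  ], dtype=float32), np.float64(148.35), np.float64(36.09), array([254.21, 108.88])]
down t70.7 p [562.   16.7   4.8] F [ 0.4 -0.5  0.7] w53.8
grip t71.1 p [561.5  16.6   4.5] F [-2.1  0.9  5.3] w36.1
lift t72.5 p [560.5  16.4 328.2] F [ 0.5 -0.2 -5.7] w35.4
above t74.8 p [ 557.9 -351.8  241.5] F [-0.9  0.8 -4.3] w35.6
at t76.3 p [ 553.4 -276.   164.1] F [-0.7 -5.6  3.2] w35.8
slid t76.6 p [ 553.7 -278.6  161.5] F [-0.  -4.8  5.3] w35.4
rel t77.3 p [ 553.6 -277.6  159.8] F [-0.   0.1  0.2] w49.8
 t81.2 p [545.2 119.6 379.9] F [0.3 0.5 0.6] w50.6
```

View pics/z10.png

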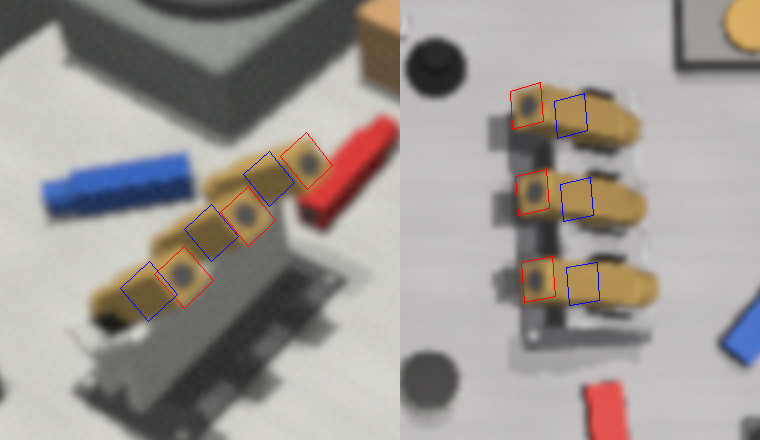

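All three tails sit on their predicted outlines, so stage 1 is done at t≈81 s. Next is the tail grasp. First a check of the dial stand's clearance near the far nest.

Run:
```python
from h import *
kv=view('top')
for z in (50,150,250): print(z,unproj([[125,108],[118,130],[131,145],[129,135]],z,kv).round().tolist())
a=cv2.imread('pics/top0.png')[85:215,85:195];b=cv2.imread('pics/scene0.png')[230:384,280:420]
cv2.imwrite('pics/z11.png',np.hstack([cv2.resize(x,(int(x.shape[1]*500/x.shape[0]),500),interpolation=cv2.INTER_CUBIC) for x in (a,b)])[:,:800])
for k in (-1,0,1):
    for p,q in ((lane(k)+94*U,ori(-U,ey)),(lane(k)+204*U,ori(-U,ey)),(lane(k)+94*U+[0,0,190],ori(-U,ey)),(nest(k)-65*gx+[0,0,240],ori([0,0,-1],gy)),(nest(k)+[0,0,94],ori([0,0,-1],gy))):
        j=bot.solve_ik(p,q); print(k,None if j is None else np.round(j,2))
```

```text
50 [[792.0, 407.0, 50.0], [700.0, 431.0, 50.0], [638.0, 377.0, 50.0], [679.0, 386.0, 50.0]]
150 [[759.0, 373.0, 150.0], [672.0, 396.0, 150.0], [614.0, 344.0, 150.0], [653.0, 353.0, 150.0]]
250 [[725.0, 338.0, 250.0], [645.0, 360.0, 250.0], [590.0, 312.0, 250.0], [626.0, 321.0, 250.0]]
-1 [ 0.1   0.41 -0.65  1.08 -0.93 -0.92]
-1 [ 0.28  0.34 -0.54  0.87 -1.12 -0.81]
-1 [ 0.16  0.26 -0.39  0.86 -1.2  -0.55]
-1 [ 0.65  0.33  0.11  0.   -1.35 -0.6 ]
-1 [ 0.73  0.45 -0.04  0.   -1.08 -0.68]
0 [ 0.09  0.31 -0.83  1.14 -0.89 -0.99]
0 [ 0.32  0.22 -0.71  0.87 -1.1  -0.86]
0 [ 0.18  0.13 -0.55  0.86 -1.19 -0.59]
0 [ 0.73  0.2  -0.07  0.   -1.31 -0.68]
0 [ 0.82  0.34 -0.22  0.   -1.02 -0.77]
1 [ 0.08  0.2  -0.99  1.18 -0.87 -1.05]
1 [ 0.37  0.09 -0.86  0.85 -1.11 -0.91]
1 [ 0.2  -0.01 -0.7   0.85 -1.19 -0.61]
1 [ 0.83  0.07 -0.22  0.   -1.28 -0.78]
1 [ 0.92  0.23 -0.37  0.   -0.97 -0.87]
```

View pics/z11.png

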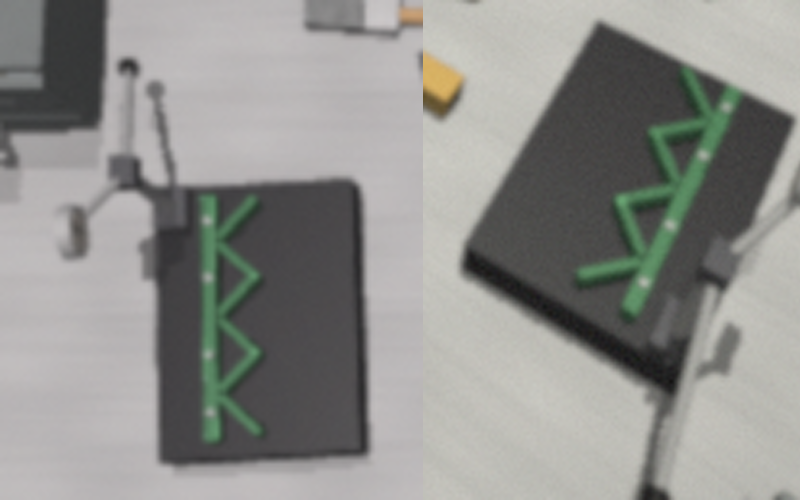

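Run:
```python
from h import *
def tri(a,b):
    r=[]
    for uv,kv in ((a,view('top')),(b,view('scene'))):
        p,q=unproj([uv],0,kv)[0],unproj([uv],300,kv)[0]; r.append((p,(q-p)/np.linalg.norm(q-p)))
    (p,d),(q,e)=r; s,t=np.linalg.lstsq(np.c_[d,-e],q-p,rcond=None)[0]
    return ((p+s*d+q+t*e)/2).round(),np.linalg.norm(p+s*d-q-t*e).round(1)
print('clamp',tri((117,129),(370,310)))
print('rodtip',tri((118.3,102),(351,381)))
print('dial',tri((103,145),(400,285)))
print('levertip',tri((125.3,108.4),(351,365)))
print('foot',tri((129,138),(365,330)))
```

```text
clamp (array([661., 379., 205.]), np.float64(1.9))
rodtip (array([797., 414., 108.]), np.float64(0.8))
dial (array([589., 409., 255.]), np.float64(1.1))
levertip (array([768., 393., 109.]), np.float64(15.1))
foot (array([657., 385.,  79.]), np.float64(18.5))
```

```bash
cat >> h.py <<'E'
AT=96
def up45(k):
    q=ori(-U,ey); T=lane(k)+AT*U
    bot.move_gripper(52,60)
    bot.move_ptp(T+150*U+[0,0,60],q); bot.line_to(T+110*U,250); bot.line_to(T+10*U,150); bot.line_to(T,40); S('at tail')
    bot.move_gripper(20,60); S('grip')
    bot.line_to(T+[0,0,30],60); bot.line_to(T+[0,0,190],250); S('up')
def stand(k):
    q=ori([0,0,-1],gy); B=nest(k)-50*gx
    bot.move_ptp(B+[0,0,AT+110],q); bot.pause(.2); 
    bot.line_to(B+[0,0,AT+12],150); bot.line_to(B+[0,0,AT+3],40); bot.pause(.2); f0=S('near')['contact_force'][2]
    for d in np.arange(2.5,-3.1,-.5):
        bot.line_to(B+[0,0,AT+d],20); st=bot.read_state()
        if st['contact_force'][2]-f0>4: break
    S(f'contact d={d}'); return d
def push(k,d):
    z=AT+d
    bot.line_to(nest(k)-6*gx+[0,0,z],50); bot.pause(.2); st=S('before')
    f0=st['contact_force']; lat=0
    for a in np.arange(-5,4.1,.5):
        bot.line_to(nest(k)+a*gx+lat*gy+[0,0,z],15); st=bot.read_state()
        f=st['contact_force']-f0; fx,fy=f@gx,f@gy
        r=st['tcp_pos']-nest(k)
        print('a%.1f lat%.1f fx%.1f fy%.1f fz%.1f | %.1f %.1f'%(a,lat,fx,fy,f[2],r@gx,r@gy))
        if abs(fy)>2: lat+=np.sign(fy)*.4
        if fx<-6: break
def letgo(k):
    bot.move_gripper(50); bot.pause(.3); S('rel'); p=bot.read_state()['tcp_pos']
    bot.line_to(p+[0,0,130],150)
E
python3 - <<'E'
from h import *
up45(-1); cam('scene','q1'); d=stand(-1); cam('scene','q2'); push(-1,d); cam('scene','q3')
a=[cv2.imread(f'pics/q{i}.png') for i in (1,2,3)]
cv2.imwrite('pics/z12.png',np.hstack([cv2.resize(a[0][80:280,120:320],(260,260)),cv2.resize(a[1][200:380,260:440],(260,260)),cv2.resize(a[2][200:380,260:440],(260,260))]))
E
```

```text
at tail t84.4 p [ 634.3 -292.8  160.5] F [ 0.2  0.  -0.4] w52.1
grip t84.9 p [ 634.4 -292.7  160.7] F [-0.8 -0.1  0.7] w35.9
up t86.3 p [ 633.4 -292.8  348.4] F [ 0.1  0.4 -5.7] w35.8
near t89.9 p [628.5 254.8 149.3] F [-0.7 -0.5 -6. ] w35.6
contact d=1.0 t90.9 p [628.4 254.8 147.5] F [-0.9 -0.6 -0.9] w35.6
before t92.2 p [626.4 299.3 147.5] F [ 0.3 -3.7  5. ] w35.7
a-5.0 lat0.0 fx-1.3 fy0.3 fz-0.3 | -5.0 -0.3
a-4.5 lat0.0 fx-2.4 fy0.2 fz0.5 | -4.8 -0.3
a-4.0 lat0.0 fx-2.9 fy-1.0 fz0.6 | -4.6 -0.3
a-3.5 lat0.0 fx-3.4 fy0.9 fz0.1 | -4.2 -0.3
a-3.0 lat0.0 fx-2.3 fy0.1 fz-0.2 | -3.7 -0.2
a-2.5 lat0.0 fx-3.8 fy1.0 fz0.8 | -3.3 -0.2
a-2.0 lat0.0 fx-3.9 fy0.7 fz0.0 | -2.8 -0.2
a-1.5 lat0.0 fx-3.8 fy0.1 fz0.8 | -2.4 -0.2
a-1.0 lat0.0 fx-3.4 fy-0.3 fz1.3 | -1.8 -0.2
a-0.5 lat0.0 fx-3.9 fy0.3 fz1.2 | -1.7 -0.2
a0.0 lat0.0 fx-5.3 fy-0.6 fz2.5 | -1.5 -0.2
a0.5 lat0.0 fx-6.2 fy-0.3 fz2.0 | -1.3 -0.2
```

View pics/z12.png

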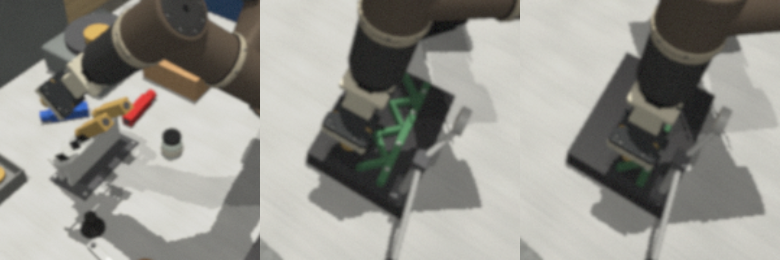

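The force rise at a≈0 suggests contact with both faces: fx is building while fy stays about 0. I'll release, retreat, and look from the wrist.

Run:
```python
from h import *
letgo(-1)
bot.move_ptp(nest(0)-20*gx+[0,0,280],ori([0,0,-1],gy)); bot.pause(.2); st=S(); im=cam('wrist','q4'); import pickle; pickle.dump((st,im),open('q4.pkl','wb'))
kv=view('wrist',st); o=cv2.resize(im[:,:,::-1],None,fx=3,fy=3,interpolation=cv2.INTER_CUBIC)
for k in (-1,):
    th=np.linspace(0,6.3,60)
    for z,c in ((50,(255,255,0)),(80,(0,0,255))):
        P=nest(k)+np.outer(np.cos(th),gx)*18+np.outer(np.sin(th),gy)*18; P[:,2]=z
        cv2.polylines(o,[(proj(P,kv)*3+1).astype(int)],True,c,1)
    P=np.array([nest(k)+18*(i*gx+j*gy)+[0,0,150] for i,j in ((1,1),(1,-1),(-1,-1),(-1,1))])
    cv2.polylines(o,[(proj(P,kv)*3+1).astype(int)],True,(0,0,255),1)
cv2.imwrite('pics/q4z.png',o[150:750,250:1050])
```

```text
rel t96.0 p [625.8 305.2 147. ] F [ 0.6  0.3 -0.2] w49.8
 t97.7 p [547.1 280.7 328.2] F [-0.4  0.3 -0.4] w49.9
```

View pics/q4z.png

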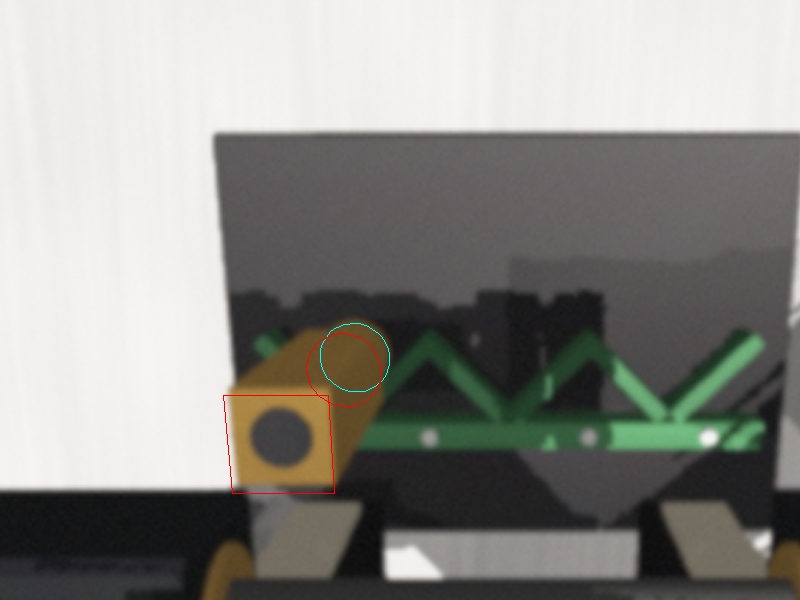

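The view shows plunger -1 standing upright at zoom (280,440), about 1–2 mm short of my nest estimate. I'll seat it with a low guarded push on the round nose, closed fingers tilted 45°.

```bash
cat >> h.py <<'E'
def seat(k,lim=10,a0=-32,amax=-20):
    q=ori((gx-ez)*s2,gy); b=nest(k)+[0,0,14]
    bot.move_gripper(0,40)
    bot.move_ptp(b-90*gx+[0,0,150],q); bot.line_to(b-60*gx+[0,0,20],200); bot.line_to(b+a0*gx,60); bot.pause(.3)
    f0=S('pre')['contact_force']; out=[]
    for a in np.arange(a0+1,amax,.5):
        bot.line_to(b+a*gx,15); st=bot.read_state(); f=st['contact_force']-f0; r=st['tcp_pos']-b
        out.append('%.1f:%.1f,%.1f@%.1f'%(a,f@gx,f@gy,r@gx))
        if f@gx<-lim: break
    print(' '.join(out))
    bot.pause(.2); st=S('end')
    bot.line_to(b-45*gx,60); bot.line_to(b-80*gx+[0,0,60],200); bot.line_to(b-90*gx+[0,0,150],250)
E
python3 - <<'E'
from h import *
seat(-1)
E
```

```text
pre t101.5 p [627.6 272.5  64.2] F [-0.5  0.4 -0.5] w0.2
-31.0:-0.2,-0.6@-31.0 -30.5:0.2,-0.8@-30.4 -30.0:0.1,-1.4@-29.9 -29.5:-0.0,-0.2@-29.4 -29.0:0.3,0.1@-28.9 -28.5:0.6,-1.3@-28.5 -28.0:-1.2,0.4@-28.2 -27.5:-3.8,-1.0@-27.8 -27.0:-4.7,-0.6@-27.4 -26.5:-5.1,-1.6@-27.1 -26.0:-6.5,-2.0@-26.9 -25.5:-7.6,-2.6@-26.7 -25.0:-9.0,-2.1@-26.4 -24.5:-11.2,-3.2@-26.2
end t105.2 p [628.6 278.6  64. ] F [ 2.6 -8.2  0.4] w0.4
```

Run:
```python
from h import *
import pickle
bot.move_ptp(nest(0)-20*gx+[0,0,280],ori([0,0,-1],gy)); bot.pause(.2); st=S(); im=cam('wrist','q5'); pickle.dump((st,im),open('q5.pkl','wb'))
st0,im0=pickle.load(open('q4.pkl','rb')); print(st['tcp_pos']-st0['tcp_pos'])
a,b=[cv2.resize(x[170:330,150:280,::-1],None,fx=3.6,fy=3.6,interpolation=cv2.INTER_CUBIC) for x in (im0,im)]
cv2.imwrite('pics/z13.png',np.hstack([a[:400],b[:400]])[:,:])
g=[cv2.cvtColor(x,cv2.COLOR_RGB2GRAY).astype(np.float32) for x in (im0,im)]
print('top',cv2.phaseCorrelate(g[0][215:315,160:250].copy(),g[1][215:315,160:250].copy()),'bg',cv2.phaseCorrelate(g[0][170:240,280:400].copy(),g[1][170:240,280:400].copy()))
```

```text
t107.7 p [547.3 279.4 328.4] F [0.4 0.5 0.3] w0.3
[ 0.23808925 -1.34131026  0.22471532]
top ((1.4214812301791682, -26.262500878656013), -0.03236839803059896) bg ((-16.817340020761876, -1.7323842847477238), 0.1341625361530869)
```

View pics/z13.png

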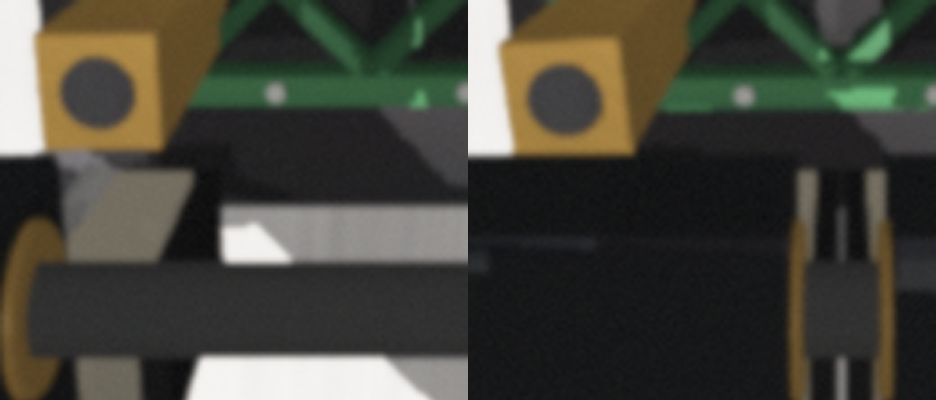

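Run:
```python
from h import *
import pickle
st,im=pickle.load(open('q5.pkl','rb')); kv=view('wrist',st)
p=proj(nest(-1)+[0,0,150],kv)[0]; ob=np.array([150+97/3.6,170+100/3.6])-.3
print(p,ob); w=unproj([ob],200,kv)[0]-nest(-1); print('tail off gx %.1f gy %.1f'%(w@gx,w@gy))
# screws check: fence screw positions in image vs
o=cv2.resize(im[:,:,::-1],None,fx=3,fy=3,interpolation=cv2.INTER_CUBIC)
for z,c in ((50,(255,255,0)),(72,(0,0,255))):
    L=np.array([nest(0)+x*gx+y*gy+[0,0,z-50] for x,y in [(-15,-120),(25,-80),(-15,-40),(25,0),(-15,40),(25,80),(-15,120)]])
    cv2.polylines(o,[(proj(L,kv)*3+1).round().astype(int)],False,c,1)
    th=np.linspace(0,6.3,60);P=nest(-1)+np.outer(np.cos(th),gx)*18+np.outer(np.sin(th),gy)*18; P[:,2]=z
    cv2.polylines(o,[(proj(P,kv)*3+1).astype(int)],True,c,1)
cv2.imwrite('pics/q5z.png',o[150:750,250:1050])
```

```text
[176.68875769 199.32109815] [176.64444444 197.47777778]
tail off gx -2.0 gy 0.1
```

View pics/q5z.png

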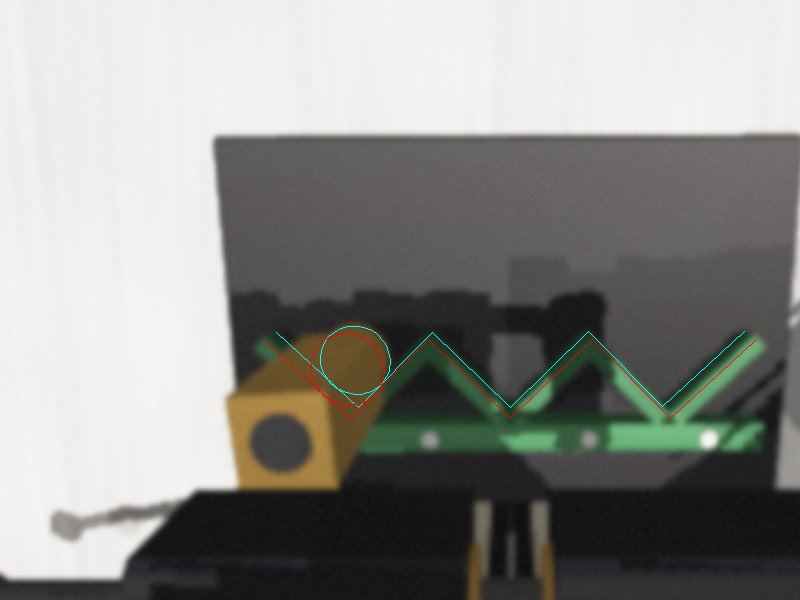

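The overlay matches the fence to about 1 px. An 11 N low push, against about 3 N of sliding friction, no longer moves the plunger freely, so it is home within about 1 mm. On to the other two.

```bash
cat > t9.py <<'E'
from h import *
import sys
k=int(sys.argv[1])
q=ori([0,0,-1],gy)
bot.move_ptp(nest(0)-150*gx+[0,0,330],q)
up45(k); d=stand(k); push(k,d); letgo(k); 
bot.line_to(nest(k)-90*gx+[0,0,260],250)
seat(k)
bot.move_ptp(nest(0)-20*gx+[0,0,280],q); bot.pause(.2); st=S(); im=cam('wrist',f'r{k}')
import pickle; pickle.dump((st,im),open('r.pkl','wb'))
E
python3 t9.py 0
```

```text
at tail t112.4 p [ 554.4 -296.7  160.5] F [-0.3  0.1 -0.2] w52.1
grip t112.8 p [ 554.6 -296.6  160.7] F [-0.1  1.2  1.1] w35.9
up t114.3 p [ 553.5 -296.7  348.6] F [ 0.2 -0.6 -6.3] w35.4
near t117.8 p [548.5 250.8 149.2] F [ 0.3  0.6 -5.4] w35.8
contact d=1.0 t118.8 p [548.5 250.8 147.7] F [-3.2  0.2  4.8] w35.6
before t120.0 p [547.  293.6 147.8] F [-0.1 -5.   4.4] w35.8
a-5.0 lat0.0 fx-0.6 fy-1.1 fz1.7 | -6.4 -0.7
a-4.5 lat0.0 fx-0.8 fy-0.2 fz1.3 | -6.0 -0.7
a-4.0 lat0.0 fx-1.1 fy-0.8 fz0.7 | -5.5 -0.7
a-3.5 lat0.0 fx-1.1 fy-0.6 fz0.1 | -5.1 -0.7
a-3.0 lat0.0 fx-1.8 fy-1.1 fz1.0 | -4.7 -0.7
a-2.5 lat0.0 fx-1.8 fy-0.5 fz0.8 | -4.1 -0.7
a-2.0 lat0.0 fx-1.8 fy0.3 fz1.2 | -3.6 -0.7
a-1.5 lat0.0 fx-1.5 fy-0.7 fz1.7 | -3.2 -0.7
a-1.0 lat0.0 fx-1.6 fy0.1 fz1.7 | -2.6 -0.7
a-0.5 lat0.0 fx-1.2 fy-0.5 fz0.2 | -2.2 -0.7
a0.0 lat0.0 fx-2.3 fy0.5 fz0.3 | -1.7 -0.7
a0.5 lat0.0 fx-2.1 fy0.5 fz0.7 | -1.2 -0.7
a1.0 lat0.0 fx-2.1 fy-1.0 fz-0.1 | -0.7 -0.7
a1.5 lat0.0 fx-3.1 fy-1.6 fz1.3 | -0.6 -0.7
a2.0 lat0.0 fx-4.1 fy-1.2 fz1.4 | -0.5 -0.7
a2.5 lat0.0 fx-5.7 fy-0.9 fz1.7 | -0.4 -0.6
a3.0 lat0.0 fx-6.7 fy-1.3 fz2.1 | -0.2 -0.7
rel t125.1 p [545.8 303.8 147. ] F [ 0.   0.2 -0.3] w49.7
pre t130.3 p [547.7 268.5  64.2] F [ 0.6 -0.2  0.7] w0.3
-31.0:-0.4,0.9@-31.0 -30.5:0.1,0.9@-30.5 -30.0:-0.4,-0.2@-30.0 -29.5:0.2,-0.7@-29.5 -29.0:0.4,0.9@-28.9 -28.5:-0.7,1.5@-28.5 -28.0:0.6,0.8@-28.0 -27.5:-0.7,0.7@-27.6 -27.0:-1.4,0.7@-27.3 -26.5:-5.6,0.6@-26.9 -26.0:-6.0,1.0@-26.6 -25.5:-7.2,2.0@-26.5 -25.0:-9.1,1.2@-26.3 -24.5:-10.4,1.6@-26.2
end t134.0 p [547.3 274.6  63.6] F [ -1.  -10.8   1.5] w0.3
 t136.6 p [547.1 279.3 328.7] F [0.2 0.  0.7] w0.3
```

View pics/r0.png

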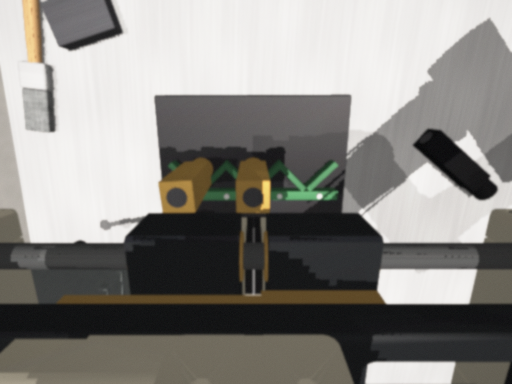

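Both stand, with tails at (176,197) and (254,197). Both seat pushes ended at the same offset (-26.2 mm), so they agree. Third one next.

```bash
python3 t9.py 1
python3 - <<'E'
from h import *
import pickle
st,im=pickle.load(open('r.pkl','rb')); kv=view('wrist',st)
for k in (-1,0,1): print(k,proj(nest(k)+[0,0,150],kv).round(1))
o=cv2.resize(im[130:240,140:370,::-1],None,fx=3.4,fy=3.4,interpolation=cv2.INTER_CUBIC); cv2.imwrite('pics/r1z.png',o)
E
```

```text
at tail t141.3 p [ 474.5 -300.7  160.6] F [-0.5 -0.1 -0.3] w52.0
grip t141.7 p [ 474.7 -300.5  160.7] F [0.2 0.9 0. ] w35.6
up t143.2 p [ 473.6 -300.7  348.7] F [ 0.7 -0.1 -5. ] w35.5
near t146.7 p [468.6 246.8 149.2] F [ 1.   0.4 -4.3] w35.7
contact d=1.5 t147.4 p [468.6 246.8 148. ] F [-2.3 -0.8  1.8] w35.7
before t148.7 p [466.7 289.7 148. ] F [ 1.6 -5.8  4.9] w35.5
a-5.0 lat0.0 fx-0.1 fy0.9 fz0.7 | -6.1 -0.3
a-4.5 lat0.0 fx-0.2 fy1.3 fz0.8 | -5.8 -0.3
a-4.0 lat0.0 fx0.5 fy1.1 fz0.4 | -5.3 -0.3
a-3.5 lat0.0 fx-0.2 fy1.5 fz0.4 | -4.7 -0.3
a-3.0 lat0.0 fx-0.0 fy1.2 fz0.8 | -4.3 -0.3
a-2.5 lat0.0 fx0.7 fy0.9 fz0.7 | -3.9 -0.3
a-2.0 lat0.0 fx-0.6 fy1.6 fz0.4 | -3.4 -0.2
a-1.5 lat0.0 fx-0.3 fy1.8 fz0.4 | -2.8 -0.3
a-1.0 lat0.0 fx0.3 fy1.5 fz0.6 | -2.3 -0.2
a-0.5 lat0.0 fx0.4 fy1.6 fz0.1 | -1.8 -0.2
a0.0 lat0.0 fx-0.3 fy1.5 fz-0.1 | -1.4 -0.3
a0.5 lat0.0 fx-0.5 fy1.3 fz1.4 | -0.9 -0.2
a1.0 lat0.0 fx-0.1 fy1.9 fz0.9 | -0.4 -0.2
a1.5 lat0.0 fx-1.0 fy2.1 fz1.4 | 0.1 -0.2
a2.0 lat0.4 fx0.5 fy1.6 fz0.1 | 0.9 0.0
a2.5 lat0.4 fx-0.5 fy1.1 fz0.2 | 1.4 0.0
a3.0 lat0.4 fx-0.7 fy1.4 fz-0.3 | 1.7 0.1
a3.5 lat0.4 fx-0.8 fy0.5 fz0.3 | 2.2 0.1
a4.0 lat0.4 fx-0.1 fy1.3 fz-0.0 | 2.8 0.1
rel t154.3 p [465.4 300.6 147.5] F [ 0.3  0.1 -0.1] w50.1
pre t159.6 p [467.7 264.6  64.1] F [ 0.1 -0.4  0.1] w0.4
-31.0:-2.7,0.7@-31.2 -30.5:-2.9,-0.3@-30.6 -30.0:-2.4,0.3@-30.0 -29.5:-1.8,-0.2@-29.4 -29.0:-1.8,-0.3@-29.0 -28.5:-2.0,0.3@-28.5 -28.0:-2.8,0.1@-28.0 -27.5:-3.6,0.0@-27.7 -27.0:-5.6,-1.6@-27.4 -26.5:-6.7,-1.5@-27.1 -26.0:-8.1,-1.7@-26.8 -25.5:-8.3,-2.6@-26.6 -25.0:-9.2,-3.2@-26.3 -24.5:-11.3,-2.9@-26.1
end t163.2 p [468.9 270.6  63.8] F [  3.  -11.7   1.5] w0.6
 t165.9 p [547.  279.3 329. ] F [-0.2 -0.5  0.4] w0.4
-1 [[176.6 199.1]]
0 [[252.9 198.9]]
1 [[329.1 198.8]]
```

View pics/r1z.png

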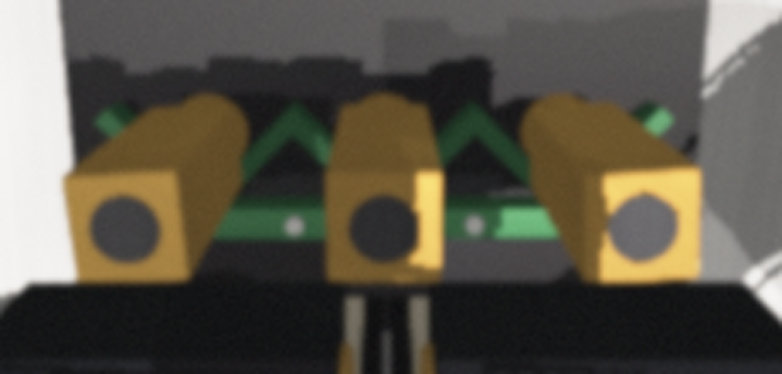

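The tail centres are at (176.8,197.6), (252.9,197.4) and (329.1,197.1). Laterally they match the prediction to 0.2 px, with a uniform 1.5 px bias along the push that the fence overlay also partly shows. I'll retreat and take a last look.

Run:
```python
from h import *
q=ori([0,0,-1],gy)
bot.line_to([547,279,400],200); bot.move_ptp([450,-150,400],q); bot.pause(.5); S()
a=cam('top','f1');b=cam('scene','f2')
o=[cv2.resize(x[:,:,::-1],(400,400),interpolation=cv2.INTER_CUBIC) for x in (a[80:230,100:250],b[220:380,260:420])]
cv2.imwrite('pics/f3.png',np.hstack(o))
```

```text
t168.5 p [ 450.1 -149.9  400. ] F [0.7 0.5 0. ] w0.2
```

View pics/f3.png

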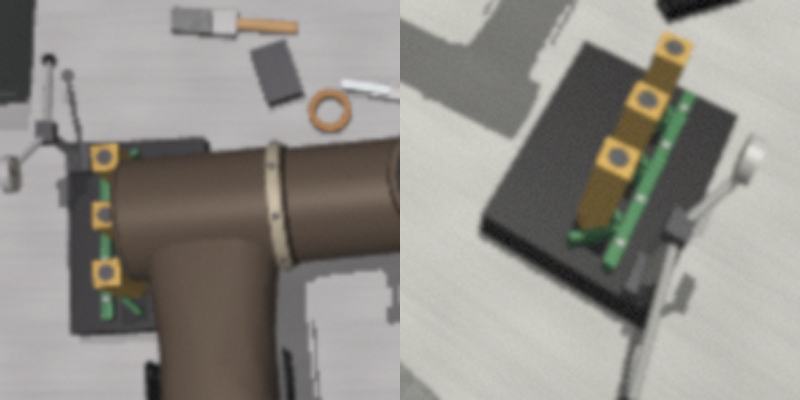

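View pics/f1.png

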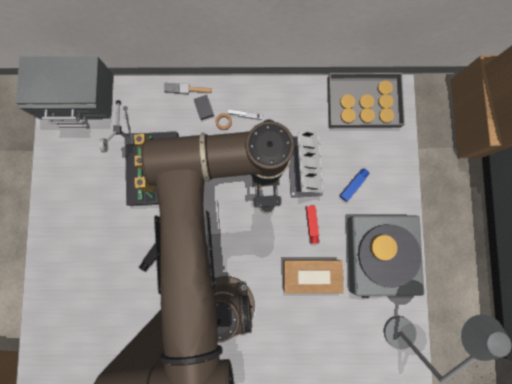

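Run:
```python
from h import *
kv=view('scene'); kt=view('top')
for k,o,t in ((-1,(618,157),(105,157)),(0,(647,98),(104,214)),(1,(674,46),(106,272))):
    ob=[(o[0]-400)/2.5+260-.3,o[1]/2.5+220-.3]; w=unproj([ob],200,kv)[0]-nest(k)
    ot=[t[0]*.375+100-.3,t[1]*.375+80-.3]; v=unproj([ot],200,kt)[0]-nest(k)
    print(k,'scene gx %.1f gy %.1f'%(w@gx,w@gy),'top gx %.1f gy %.1f'%(v@gx,v@gy))
```

```text
-1 scene gx -3.8 gy 0.3 top gx -4.9 gy 0.1
0 scene gx -4.8 gy 1.7 top gx -2.2 gy -0.7
1 scene gx -4.5 gy 1.7 top gx -3.6 gy -1.1
```

The force evidence says home, but the scene and top cameras put the tails about 4 mm short of my nest estimate. I'll check those cameras' own bias against the fence.

Run:
```python
from h import *
out=[]
for n,src,box in (('scene','scene0',(290,410,230,350)),('top','top0',(110,200,120,220))):
    f=6 if n=='top' else 5
    kv=view(n); o=cv2.resize(cv2.imread(f'pics/{src}.png'),None,fx=f,fy=f,interpolation=cv2.INTER_CUBIC)
    for z,c in ((50,(255,255,0)),(72,(0,0,255))):
        L=np.array([nest(0)+x*gx+y*gy+[0,0,z-50] for x,y in [(-15,-120),(25,-80),(-15,-40),(25,0),(-15,40),(25,80),(-15,120)]])
        cv2.polylines(o,[(proj(L,kv)*f+f/2-.5).round().astype(int)],False,c,1)
    L=np.array([nest(0)+x*gx+y*gy for x,y in [(-110,-145),(-110,145),(100,145),(100,-145)]])
    cv2.polylines(o,[(proj(L,kv)*f+f/2-.5).round().astype(int)],True,(255,0,255),1)
    x0,x1,y0,y1=[v*f for v in box]; out.append(cv2.resize(o[y0:y1,x0:x1],(int((x1-x0)*560/(y1-y0)),560)))
for i,o in enumerate(out): cv2.imwrite(f'pics/v{i}.png',o)
```

```text
(no output)
```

View pics/v0.png

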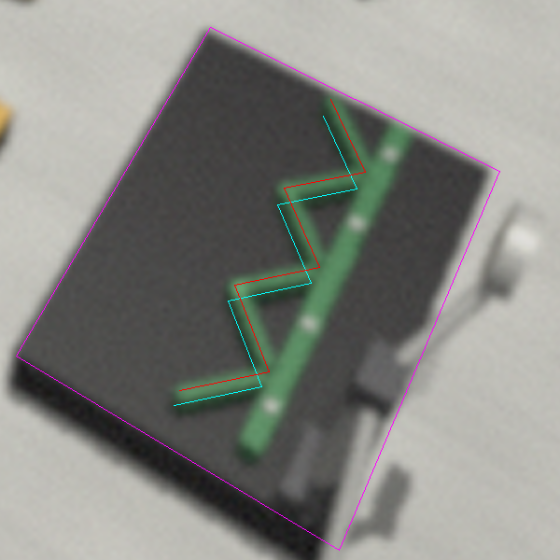

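View pics/v1.png

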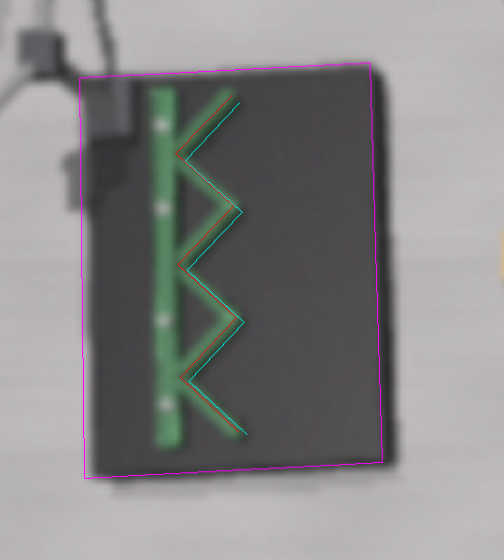

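Both fixed cameras show the granite and fence shifted the same 3–5 mm toward -x as the tails. So that offset is a bias in my estimate: relative to the fence the plungers are home, which agrees with the force stops. Handing in.

Run:
```python
from h import *
S(); bot.close_job()
```

```text
t168.6 p [ 450.  -149.9  400. ] F [-0.2  0.7  0.5] w0.4
the job is handed in; nothing more can be done
```

I laid all three plungers in the rest, nose down and released together. Then I took each by its tail at 45°, stood it on the granite, pushed it into its own V guide, and handed in at t = 168.6 s. No verdict came back, so whether it passed is not confirmed.

**What went wrong on the way**
- The first placement went in tail down because I had a sign wrong in the placing orientation. The plunger fell out onto the bench, and I picked it up and placed it again.
- The middle plunger was found thrown out behind the rest, close to the blue look-alike. My low transit with the next plunger most likely struck it. I moved it clear and laid it in again.
- After I set that plunger down on the bench it turned up about 4 cm from where I left it. That may have been the announced knock, or it slid on release.

**Last checks**
- **In the rest:** with all three released, the tails lay on their predicted outlines in both the scene and top views.
- **Seating:** after release I gave each nose a low 10–11 N push. All three stopped within 0.1 mm of the same offset, which fits being home against both sides.
- **Sideways position:** tail spacing matched the nest spacing to about 0.2 px in the wrist view.
- **Disagreement:** along the push, the cameras put the tails 1.6 mm (wrist) to 2–5 mm (scene and top) short of my nest estimate. The fence itself looked shifted the same way in each view, so I took it as an error in my estimate and trusted the force stop. I did not measure the 4 mm limit directly.
- **Clear of the bench:** all three looked upright and free, and the arm was well away. In the last top view the lap block, seat ring and feeler holder looked unmoved. The arm hid the suction cup and compound jar, last seen in place at t ≈ 81 s or earlier.

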